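Clip the air pipe and hang the pressure gauge on the balanced arm

ROBOT

A 6-joint arm with a two-finger parallel gripper is mounted at the origin on the work surface. World frame = base frame: x ahead of the robot, y to its left, z up, the work surface at z = 0. Lengths are in m, angles in rad, forces in N, time in s.
With the tool pointing down it reaches from about 0.275 to 0.775 m from the base axis. Payload 14.6 kg.
Tool frame: the origin (TCP) lies on the centre line of the jaws, within the pads' length; the fingertips stand 19 mm ahead of it and the grasp point (between the pads) is the TCP; y points along the fingers, z is the direction in which the jaws open and shut, and the axes are right-handed (so a half turn about y gives the same grasp; the last joint's range is limited). The gripper opens to 85 mm and grips with 20 to 120 N. Pads are 22 mm wide; open, the fingers measure 114 mm over their backs; the gripper's body (76 mm by 85 mm) begins 54 mm behind the grasp point. The pads swing forward as they close: fully open they stand 13 mm farther back than shut.
Start: joints at [-1.399, 0.263, -0.048, 1.259, 0, 1.415], TCP at [0.169, -0.497, 0.227] pointing down, gripper open.
Joint ranges: [-2.65, 2.65], [-0.89, 1.7], [-1.18, 1.37], [-2.13, 2.11], [-1.35, 1.29], [-3.14, 3.14]. Speed limits (rad/s): [1.89, 1.89, 2.57, 2.79, 3.14, 3.14].

INTERFACE

Orientations are given as a unit quaternion [w, x, y, z].
In Python, from station import status, imaging, bot gives the robot as it stands. The module is installed in compiled form; this text tells all that it offers.
- The arm moves only by the tool arm_command, never from a script. Its argument "series" is a list of rows, each an object with "linear": the shift along the tool's x, y, z in units of 30 mm (1.0 is 30 mm), a list of three; "angular": the turn, a rotation vector about the tool's x, y, z in units of 5 degrees (1.0 is 5 degrees), a list of three; "jaw": the opening, from 0 (shut) to 1 (fully open). A call has 1 to 12 rows; each row is the pose to reach, as a shift and turn from the pose commanded when the call began, along the tool's axes at that moment; what a row does not reach only later rows make up. A row lasts 1/12 s, in which the tool goes at most 41.7 mm and 7.16 degrees, less where a joint would pass 70% of its speed; a pose out of reach is approached as far as the arm can. A call with a gripper value outside its range is refused whole. The fingers move at their own pace and stop on an object; "force" is the grip in N (left out, the last holds). Time passes only in rows, so rows that repeat a pose let the fingers close. It gives the time, the measured TCP pose, the force and the opening at its end, in the units of the state.
- status.get_state(): the state, without advancing time (a new reading comes with each control period).
- imaging.capture(name): name is "scene" or "top"; returns (picture, depth): 420x560x3 uint8, red, green, blue; 420x560 float32, m along the optical axis (not along the pixel's ray), 0 where there is no reading.
- imaging.camera_params(name): a dict with "intrinsics" (3x3 intrinsics, pixels), "xyz" and "rotation" of the camera in the world. Camera axes: x right, y down, z forward; pixel columns grow to the right and rows downward; lengths in m; the calibration is good to about 2 mm. A picture is of the moment at which its call begins. camera_params takes no time and is no camera call.
- bot.sign_off(): hands the job in, once; it reports no verdict.
The state is a dict: "time": time; "qpos": joint angles; "joint_vel": joint speeds; "joint_efforts": joint torques, N m; "ee_pos": TCP position; "orientation": TCP orientation; "contact_force": force on the tool from outside, world axes, zero at the start; "wrist_torque": the same for the moment, N m; "grip_width": finger opening in m.
Only numpy, scipy, OpenCV 4.12 (cv2) and the standard library are available. Lean on these libraries where they do the work, as an engineer would, in place of code of your own. Each camera call takes 0.05 s, during which the arm holds its last target.

TASK

Get the air pipe on the bench ready for the test: snap every clip that stands on the mat over the pipe, pressed fully home, upright and with about a finger's width (15 mm) or more of bare pipe between neighbours. Then hang the pressure gauge by its ball in the fork of the blue balanced arm, let the arm sink gently under the weight while you still hold the gauge, and let go only once the arm carries it and has settled. Leave the magnet, the pipe union and the jar alone.

Things in the scene. Friction and masses are not known exactly. Their poses are not given: they have to be found in the camera images.
- pipe_mid (a point): the air pipe: fixed, level, steel, 22 mm in diameter. This point: on its axis at mid-length, 50 mm above the mat; y along the pipe, z up. Clips go within 130 mm of it each way (posts at 165 mm). Pressed straight down with 6 to 15 N, bore along the pipe, a clip's arms spread and snap shut below it; home, the clip's grip point is 38 mm above the pipe axis, before the snap 55 mm or more
- clip0_grip (a point): clip 1: slippery white plastic spring clip, 46 mm wide (x), 44 long (y), 70 tall, 60 g, standing mouth down on two sprung arms; bore along its y (either way round). On its 32 mm wide bridge stands a tab to hold: 18 mm thick (x), 30 long (y), 34 tall. This point: in the tab, 58 mm above the underside, 22 above the bridge top, 12 below the tab top. Feet reach 23 mm to each side (x). 3 to 5 clips are present
- clip1_grip (a point): clip 2: white spring clip, exactly as clip 1; the same point in its tab, axes alike. Absent (no pose) in some starts
- clip2_grip (a point): clip 3: white spring clip, exactly as clip 1; the same point in its tab, axes alike. Absent (no pose) in some starts
- clip3_grip (a point): clip 4: white spring clip, exactly as clip 1; the same point in its tab, axes alike. Absent (no pose) in some starts
- clip4_grip (a point): clip 5: white spring clip, exactly as clip 1; the same point in its tab, axes alike. Absent (no pose) in some starts
- swing (a joint): blue balanced arm's angle, rad: 0 unloaded, sloping up 0.38 rad from its pivot on the grey stand (200 mm up) to its fork; grows as the fork sinks. Held by a spring and damper: the gauge's unknown weight sinks it to rest at about 0.15 to 0.4 rad (25 to 75 mm lower at the fork). It must not drop: sinking faster than 0.6 rad/s (0.11 m/s at the fork) is a fault
- fork (a point): the fork at the arm's end: two round steel prongs 8 mm thick, 18 mm clear between them, 50 mm long, open at the far end, where a knob on each rises 10 mm above the prongs' centre line. This point: midway between the prongs on their centre line, 190 mm from the pivot, 26 mm short of the tips, 29 mm out from the closed end of the slot. x along the arm to the open end, y across the prongs
- gauge_grip (a point): black grip bar on top of the pressure gauge, 14 by 14 mm (sides along x and y), 46 tall. This point: on its centre line, 20 mm below its top, 152 mm above the gauge's underside. The gauge (0.35 to 0.6 kg, 175 mm tall) is a dark round dial case, 60 mm in diameter, white face, standing on a brass block 50 by 56 mm
- gauge_ball (a point): centre of the gauge's steel ball, 28 mm in diameter, 36 mm straight below the grip point, 116 mm above the underside. Below it 26 mm of bare stem, 8 mm thick, down to the dial case. Hung, the stem passes between the prongs and the ball rests on them, its centre 12 mm above their centre line, anywhere from the closed end of the slot to 20 mm outward of the fork point
- magnet: bystander: a red horseshoe magnet with bare steel ends, 110 by 80 by 12 mm, lying on the mat; to be left alone. Origin under its middle, on the mat
- union: bystander: a steel and brass pipe union, 30 mm across, 46 mm tall, standing on the mat; to be left alone. Origin at its underside
- jar: bystander: a jar with a black lid, 60 mm in diameter, 70 mm tall, to be left alone. Origin at its underside
Mind the look-alikes: they are no part of the job. What is shaped like the part that bears clip4_grip but brown or orange is not meant. What is shaped like the part that bears clip1_grip but purple is not meant.

How it is judged:
By the outcome, as a careful person would: the job done as asked, in the order asked, and still so for the second after the job is handed in, with the robot touching nothing.
Of clip0, clip1, clip2, clip3, clip4 only 3 to 5 are there at a start; the rules pass over those that are not, and their reading is None.
At some moment in a run one of clip0, clip1, clip2, clip3, clip4 may be knocked a few centimetres aside while the robot is not near it.
It also fails if it takes over 210 s, if anything falls off the work surface, if the arm or the gripper's body presses on something with over 40 N, if the wrist force passes 120 N, or if a joint passes its speed limit or range.

## Working session

There is one attempt and no reset: what is moved stays moved. The work goes in short steps, Python scripts to look and compute and a tool call to move; the robot and the scene stay as the last step left them, time stands still between calls to the robot, and variables do not carry over. Pictures are saved under pics/ and viewed, and the job is handed in when it is done.

Besides the shell and the picture viewer there is one more tool, called after ">>>" in YAML: its name, and indented under it one key for each argument. arm_command: Moves the arm, as the interface text tells. Its arguments: {"type":"object","properties":{"series":{"type":"array"},"force":{"type":"number"}},"required":["series"]}

```bash
mkdir -p pics; cat > h.py <<'E'
import numpy as np, cv2
from station import status, imaging, bot
def cap(n,f):
    p,d=imaging.capture(n); cv2.imwrite('pics/'+f+'.png',p[:,:,::-1]); np.save('pics/'+f+'.npy',d); return p,d
def w(n,u,v,d):
    c=imaging.camera_params(n);K=np.array(c['intrinsics']);R=np.array(c['rotation'])
    return np.array(c['xyz'])+R@(d*np.linalg.inv(K)@np.array([u,v,1.]))
def cloud(n,d):
    c=imaging.camera_params(n);K=np.array(c['intrinsics']);R=np.array(c['rotation'])
    v,u=np.mgrid[:d.shape[0],:d.shape[1]]
    q=np.stack([u,v,np.ones_like(u)],-1).astype(float)@np.linalg.inv(K).T*d[...,None]
    P=q@R.T+np.array(c['xyz']);P[d==0]=np.nan;return P
def proj(n,p):
    c=imaging.camera_params(n);K=np.array(c['intrinsics']);R=np.array(c['rotation'])
    q=K@(R.T@(np.array(p)-np.array(c['xyz'])));return q[:2]/q[2]
E
python3 - <<'E'
from h import *
np.set_printoptions(precision=4,suppress=True)
for n in('scene','top'):
    cap(n,n+'0');c=imaging.camera_params(n);print(n,c)
print(status.get_state())
E
```

```text
scene {'intrinsics': array([[531.397 ,   0.    , 281.9254],
       [  0.    , 531.397 , 213.3407],
       [  0.    ,   0.    ,   1.    ]]), 'xyz': array([1.3374, 0.727 , 1.2362]), 'rotation': array([-0.1512,  0.3648,  0.8491, -0.3509])}
top {'intrinsics': array([[465.2728,   0.    , 276.2782],
       [  0.    , 465.2728, 210.4044],
       [  0.    ,   0.    ,   1.    ]]), 'xyz': array([0.4252, 0.0102, 1.3736]), 'rotation': array([-0.0438,  0.7155, -0.6963,  0.0373])}
{'time': 0.1, 'qpos': array([-1.3993,  0.2635, -0.0489,  1.2594, -0.    ,  1.4155]), 'joint_vel': array([-0.0002, -0.0013,  0.0006,  0.0005,  0.0012,  0.0013]), 'joint_efforts': array([  0.0051, -63.8576,  38.5063,   0.0098,  -0.    ,   0.    ]), 'ee_pos': array([ 0.1685, -0.497 ,  0.2264]), 'orientation': array([ 0.115 , -0.115 ,  0.698 , -0.6973]), 'contact_force': array([-0.7952,  0.461 , -0.16  ]), 'wrist_torque': array([0.0148, 0.0782, 0.0304]), 'grip_width': 0.08566687646466455}
```

Rotation is a quaternion (w,x,y,z).

```bash
sed -i "s/R=np.array(c\['rotation'\])/R=Q(c['rotation'])/" h.py; cat >> h.py <<'E'
from scipy.spatial.transform import Rotation as Ro
def Q(q): return Ro.from_quat(np.array(q)[[1,2,3,0]]).as_matrix()
np.set_printoptions(precision=4,suppress=True)
E
python3 - <<'E'
from h import *
for n in('scene','top'):
    P=cloud(n,np.load('pics/'+n+'0.npy')); print(n,P[300,280],P[210,280])
print(Q(status.get_state()['orientation']))
E
```

```text
scene [ 0.6968  0.1133 -0.    ] [ 0.4479 -0.1239  0.0175]
top [ 0.3215  0.0068 -0.0006] [ 0.5851  0.0139 -0.0023]
[[-0.9471 -0.0002  0.321 ]
 [-0.321   0.001  -0.9471]
 [-0.0001 -1.     -0.001 ]]
```

View pics/scene0.png

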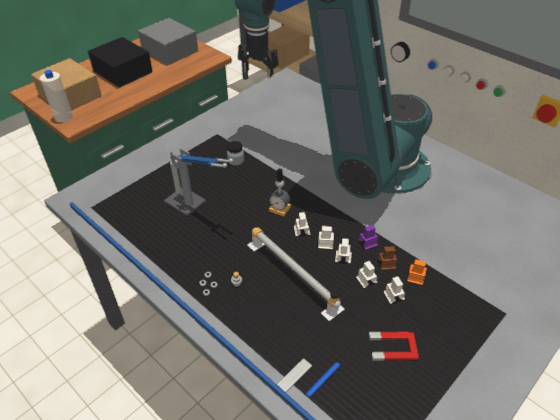

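View pics/top0.png

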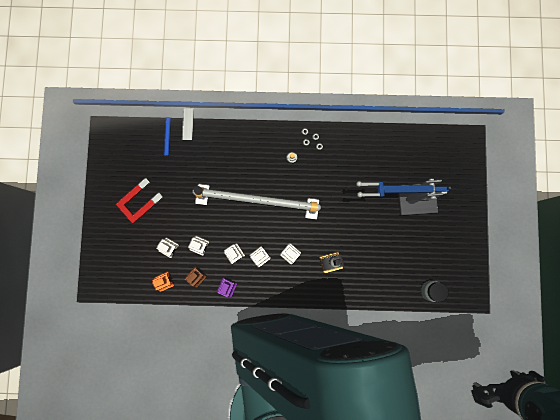

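Candidates for clips in the top view: white at (168,247), (198,244), (234,254), (260,257), (290,254). The look-alikes to leave are orange (162,282), brown (195,277) and purple (227,287). The gauge is at (331,262), the jar (lid) at (434,291), the union at (292,157) and the fork at about (370,189). I'll check this in close crops.

```bash
python3 - <<'E'
import cv2
a=cv2.imread('pics/top0.png');b=cv2.imread('pics/scene0.png')
cv2.imwrite('pics/t1.png',cv2.resize(a[170:310,145:345],None,fx=4,fy=4,interpolation=2))
cv2.imwrite('pics/s1.png',cv2.resize(b[190:330,235:435],None,fx=4,fy=4,interpolation=2))
cv2.imwrite('pics/s2.png',cv2.resize(b[135:245,160:310],None,fx=5,fy=5,interpolation=2))
E
python3 - <<'E'
from h import *
p=cv2.imread('pics/top0.png');d=np.load('pics/top0.npy');P=cloud('top',d)
hsv=cv2.cvtColor(p,cv2.COLOR_BGR2HSV)
z=P[...,2]
for (u,v) in [(168,247),(198,244),(234,254),(260,257),(290,254)]:
    S=P[v-16:v+17,u-16:u+17].reshape(-1,3)
    zz=S[:,2]
    for lo,hi in [(0.055,0.09),(0.02,0.05)]:
        m=(zz>lo)&(zz<hi); T=S[m]
        r=cv2.minAreaRect((T[:,:2]*1000).astype(np.float32))
        print((u,v),m.sum(),T.mean(0),np.median(T[:,2]),r)
E
```

```text
(168, 247) 76 [0.4644 0.3374 0.0695] 0.06946692850259728 ((464.7271423339844, 338.62255859375), (31.890300750732422, 17.621219635009766), 61.90666198730469)
(168, 247) 111 [0.4648 0.3331 0.0349] 0.03500673587837366 ((464.45281982421875, 338.71734619140625), (44.706146240234375, 34.715789794921875), 62.65641784667969)
(198, 244) 75 [0.4731 0.2473 0.0694] 0.06961714127840635 ((473.2303466796875, 248.3295135498047), (29.905025482177734, 17.708251953125), 68.94708251953125)
(198, 244) 110 [0.4728 0.245  0.0346] 0.03473626573736954 ((473.2988586425781, 248.9095458984375), (44.44733428955078, 34.89338302612305), 68.68126678466797)
(234, 254) 72 [0.4523 0.1441 0.0695] 0.06990724694175066 ((452.6002197265625, 144.424072265625), (30.08361053466797, 17.315391540527344), 36.30726623535156)
(234, 254) 113 [0.4523 0.1418 0.0351] 0.035507813621768136 ((453.0550231933594, 133.95562744140625), (54.30370330810547, 53.13268280029297), 34.91480255126953)
(260, 257) 70 [0.4458 0.0689 0.0692] 0.06892918774364787 ((445.955078125, 69.12654113769531), (17.822162628173828, 29.62151336669922), 38.73934555053711)
(260, 257) 116 [0.4454 0.0679 0.035 ] 0.035796808151354775 ((445.8626403808594, 69.02848815917969), (34.61085510253906, 43.501548767089844), 38.549156188964844)
(290, 254) 69 [ 0.4568 -0.0199  0.0693] 0.06952809751804878 ((456.18194580078125, -19.669178009033203), (27.683658599853516, 17.7890567779541), 47.16796112060547)
(290, 254) 120 [ 0.4562 -0.0195  0.0348] 0.03524490772364619 ((456.9101257324219, -20.216590881347656), (43.568973541259766, 35.33380889892578), 51.17095184326172)
```

View pics/t1.png

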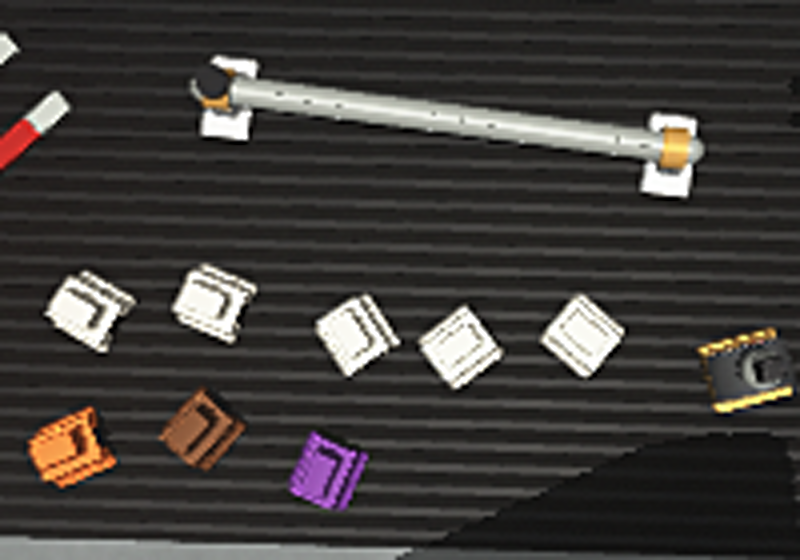

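View pics/s1.png

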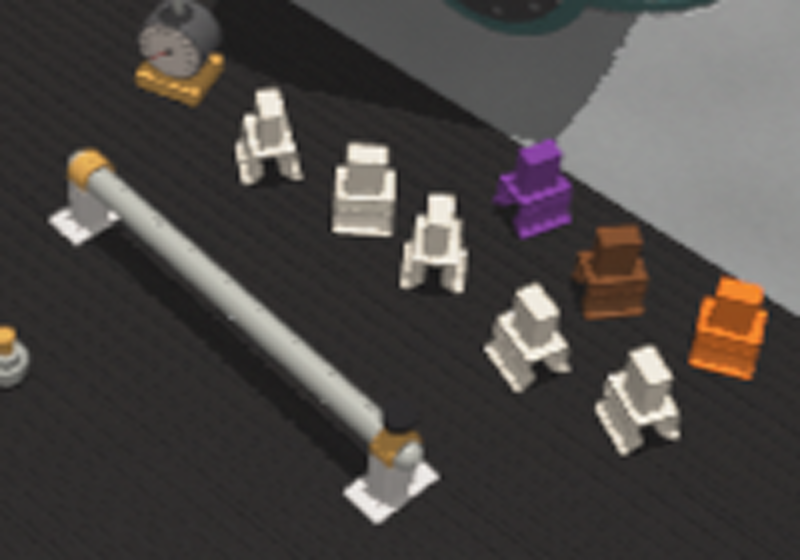

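View pics/s2.png

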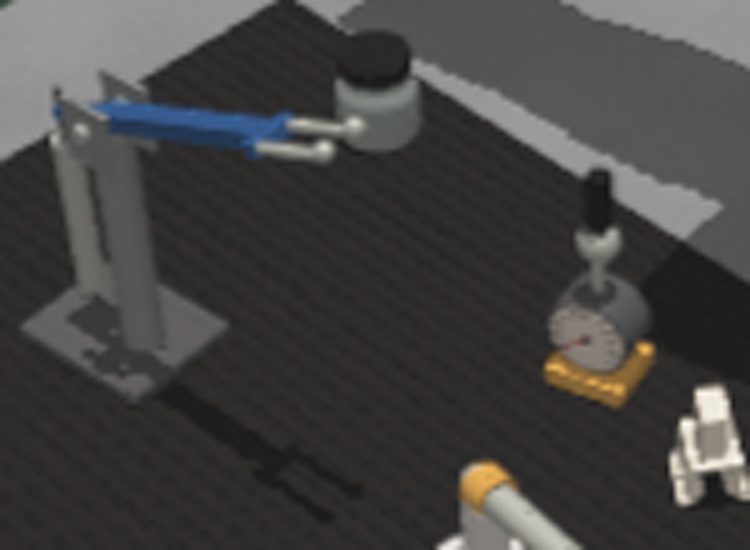

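```bash
python3 - <<'E'
from h import *
p=cv2.imread('pics/top0.png');d=np.load('pics/top0.npy');P=cloud('top',d)
def fit(P,lab):
    X=P.reshape(-1,3)
    print(lab)
    m=(X[:,2]>.04)&(X[:,2]<.075)&(X[:,0]>.55)&(X[:,0]<.68)&(X[:,1]>-.06)&(X[:,1]<.24)
    T=X[m];print(m.sum(),T[:,2].max(),np.median(T[:,2]))
    T=T[T[:,2]>.055]
    a=np.polyfit(T[:,1],T[:,0],1);print('x=a*y+b',a,'yaw off',np.degrees(np.arctan(a[0])))
    for y in np.arange(-.06,.24,.04):
        s=T[abs(T[:,1]-y)<.01]; print(y, s[:,0].mean(), s[:,2].max())
fit(P,'top')
# ends
for y0,y1 in((.22,.30),(-.12,-.04)):
    X=P.reshape(-1,3);m=(X[:,0]>.55)&(X[:,0]<.70)&(X[:,1]>y0)&(X[:,1]<y1)&(X[:,2]>.025)
    print(X[m].min(0),X[m].max(0))
Ps=cloud('scene',np.load('pics/scene0.npy'));fit(Ps,'scene')
# gauge
for n,PP in(('top',P),('scene',Ps)):
    X=PP.reshape(-1,3);m=(abs(X[:,0]-.43)<.06)&(abs(X[:,1]+.14)<.06)
    for lo,hi in((.005,.03),(.035,.09),(.10,.13),(.132,.165),(.165,.185)):
        k=m&(X[:,2]>lo)&(X[:,2]<hi);T=X[k]
        if k.sum()>2:print(n,lo,k.sum(),T.mean(0),T.min(0),T.max(0),cv2.minAreaRect((T[:,:2]*1000).astype(np.float32)))
    m=(X[:,2]>.19)&(X[:,2]<.33)&(X[:,1]<-.13)&(X[:,1]>-.5)&(X[:,0]>.55)
    T=X[m]
    print(n,'arm',m.sum(),T.min(0),T.max(0))
    for y in np.arange(-.46,-.14,.01):
        s=T[abs(T[:,1]-y)<.005]
        if len(s):print('  %.2f'%y,len(s),s.min(0),s.max(0))
E
```

```text
top
807 0.06726785532801927 0.05859980561883238
x=a*y+b [0.1061 0.5994] yaw off 6.054933138219576
-0.06 0.5948370294955162 0.06425514814606714
-0.019999999999999997 0.5971284646473574 0.06726785532801927
0.020000000000000004 0.6018630922768338 0.06594961437016056
0.06 0.6058352894310961 0.06477831661812394
0.1 0.6093434983113475 0.06586588333329546
0.14 0.6141401581434841 0.06514482450235026
0.18 0.6184293005671906 0.06679310580037878
0.22000000000000003 0.6232708560058727 0.06468701727178283
[0.6104 0.2202 0.0255] [0.6392 0.2647 0.0923]
[ 0.5763 -0.1003  0.0286] [ 0.6078 -0.0401  0.0695]
scene
711 0.06881076560245014 0.05894827481711107
x=a*y+b [0.1073 0.6036] yaw off 6.125262880502581
-0.06 0.5988630515863872 0.0667931603369234
-0.019999999999999997 0.6017019680810646 0.0652434683006049
0.020000000000000004 0.6057640110195629 0.06435173940694972
0.06 0.6101173840260995 0.06750872404920116
0.1 0.6146589434611988 0.06265446770331451
0.14 0.6178496490124491 0.06881076560245014
0.18 0.6226724002629578 0.06465678311377343
0.22000000000000003 0.6269885577353671 0.06623184015352157
top 0.
[... 4577 characters left out ...]
0.2479]
  -0.27 13 [ 0.6133 -0.2731  0.232 ] [ 0.6278 -0.2651  0.2553]
  -0.26 16 [ 0.6118 -0.2646  0.239 ] [ 0.6274 -0.255   0.2569]
  -0.25 21 [ 0.6068 -0.2542  0.2464] [ 0.6271 -0.2452  0.262 ]
  -0.24 10 [ 0.6071 -0.2421  0.2513] [ 0.6281 -0.2354  0.2648]
  -0.23 34 [ 0.5967 -0.2348  0.2548] [ 0.6315 -0.2252  0.268 ]
  -0.22 22 [ 0.5975 -0.2248  0.2572] [ 0.6339 -0.2182  0.2675]
  -0.21 18 [ 0.5963 -0.2145  0.2633] [ 0.6301 -0.2054  0.2734]
  -0.20 12 [ 0.5973 -0.2026  0.2671] [ 0.6287 -0.1955  0.2756]
  -0.19 14 [ 0.5957 -0.1946  0.2678] [ 0.6262 -0.1855  0.2796]
  -0.18 16 [ 0.59   -0.1845  0.2761] [ 0.6264 -0.1759  0.2905]
  -0.17 23 [ 0.5926 -0.1747  0.2806] [ 0.63   -0.1674  0.2918]
```

```bash
cat >> h.py <<'E'
def mv(x,y,z,yaw):
    "yaw: jaw axis deg"
    s=status.get_state();R=Q(s['orientation']);p=np.array(s['ee_pos'])
    lin=R.T@(np.array([x,y,z])-p)/.03
    c,sn=np.cos(np.radians(yaw)),np.sin(np.radians(yaw))
    zt=np.array([c,sn,0]);yt=np.array([0,0,-1.]);xt=np.cross(yt,zt)
    T=np.stack([xt,yt,zt],1)
    rv=np.degrees(Ro.from_matrix(R.T@T).as_rotvec())/5
    q6=np.degrees(s['qpos'][5]);q1=np.degrees(s['qpos'][0])
    print('t%.2f'%s['time'],'p',p,'q1 %.0f q6 %.0f'%(q1,q6),'-> q6 %.0f'%(np.degrees(np.arctan2(y,x))+90-yaw),'| linear',np.round(lin,2),'angular',np.round(rv,2),'dist mm %.0f'%(np.linalg.norm(lin)*30),'F',s['contact_force'],'w %.4f'%s['grip_width'])
E
python3 - <<'E'
from h import *
from scipy.optimize import least_squares
for n in('top','scene'):
    d=np.load(f'pics/{n}0.npy');P=cloud(n,d);X=P.reshape(-1,3)
    m=(X[:,2]>.035)&(X[:,2]<.075)&(abs(X[:,0]-.60-.106*X[:,1])<.02)&(X[:,1]>-.05)&(X[:,1]<.2)
    T=X[m]
    def f(q):
        b,a,z=q; dr=np.array([a,1,0])/np.hypot(a,1); o=np.array([b,0,z])
        v=T-o; return np.linalg.norm(v-np.outer(v@dr,dr),axis=1)-.011
    r=least_squares(f,[.6,.106,.05],loss='soft_l1',f_scale=.002);print(n,r.x,m.sum())
print('collars', end=' ')
for u,v in((198.7,194),(314,207.3)):
    c=imaging.camera_params('top');p0=np.array(c['xyz']);r=w('top',u,v,1.)-p0
    print(p0+r*(.061-p0[2])/r[2])
# posts feet plates scene+top: bright low z
for n in('top','scene'):
    img=cv2.imread(f'pics/{n}0.png');P=cloud(n,np.load(f'pics/{n}0.npy'));
    for y0,y1 in((.18,.30),(-.16,-.03)):
        m=(img.min(2)>150)&(abs(P[...,0]-.605)<.06)&(P[...,1]>y0)&(P[...,1]<y1)&(P[...,2]<.02)
        T=P[m]; print(n,m.sum(),cv2.minAreaRect((T[:,:2]*1000).astype(np.float32)))
    # clips in both: top faces
    for cx,cy in((.4647,.338),(.4732,.248),(.4525,.1443),(.446,.069),(.4565,-.0197),(.4343,-.138)):
        m=(abs(P[...,0]-cx)<.035)&(abs(P[...,1]-cy)<.03)&(P[...,2]>.0665)&(P[...,2]<.074)
        if cx==.4343: m=(abs(P[...,0]-cx)<.03)&(abs(P[...,1]-cy)<.03)&(P[...,2]>.17)&(P[...,2]<.18)
        T=P[m]; print(n,m.sum(),cv2.minAreaRect((T[:,:2]*1000).astype(np.float32)),T.mean(0))
E
```

```text
top [0.6    0.1049 0.0501] 664
scene [0.601  0.1055 0.0508] 589
collars [0.6175 0.2469 0.061 ]
[ 0.5881 -0.0826  0.061 ]
top 97 ((625.8209838867188, 246.55059814453125), (34.7822380065918, 59.187007904052734), 81.10733795166016)
top 105 ((591.8501586914062, -81.58650207519531), (34.136775970458984, 59.14019775390625), 82.04113006591797)
top 61 ((464.6686706542969, 338.5130615234375), (30.524173736572266, 17.621219635009766), 61.90666198730469) [0.4647 0.3385 0.07  ]
top 62 ((473.1475524902344, 248.2807159423828), (29.908605575561523, 17.490726470947266), 69.88501739501953) [0.4736 0.2479 0.0702]
top 61 ((452.1773376464844, 144.395751953125), (29.435585021972656, 16.91794776916504), 35.65931701660156) [0.4515 0.1438 0.07  ]
top 57 ((446.11688232421875, 68.76083374023438), (17.151906967163086, 29.27057647705078), 35.48904037475586) [0.446  0.0696 0.07  ]
top 59 ((456.14337158203125, -19.637306213378906), (27.615833282470703, 17.78087615966797), 46.90367126464844) [ 0.4566 -0.0199  0.0699]
top 23 ((434.7894592285156, -138.14096069335938), (12.941045761108398, 13.012381553649902), 15.401
[... 367 characters left out ...]
266) [0.468  0.3381 0.0705]
scene 48 ((476.68829345703125, 248.54483032226562), (32.021766662597656, 18.843530654907227), 62.926204681396484) [0.4768 0.249  0.0701]
scene 43 ((454.73291015625, 143.52696228027344), (35.3156623840332, 17.285297393798828), 35.92971420288086) [0.4549 0.1445 0.0705]
scene 43 ((450.4073486328125, 68.07303619384766), (25.09353256225586, 27.200511932373047), 39.91254806518555) [0.4497 0.0667 0.0695]
scene 38 ((460.3501281738281, -21.0240478515625), (34.81965637207031, 18.011474609375), 54.381690979003906) [ 0.46   -0.0194  0.07  ]
scene 17 ((437.1731872558594, -138.9659423828125), (14.072952270507812, 15.482454299926758), 9.147189140319824) [ 0.4381 -0.1384  0.1726]
```

```bash
python3 -c "
from h import *
mv(.4577,-.02,.2264,138)"
```

```text
t0.10 p [ 0.1685 -0.497   0.2264] q1 -80 q6 81 -> q6 -51 | linear [-14.23   0.01 -11.96] angular [ 0.01 30.14  0.01] dist mm 558 F [-0.7952  0.461  -0.16  ] w 0.0857
```

>>> arm_command:
  series:
    - {"linear": [-3.5, -1, -3], "angular": [0, -8, 0], "jaw": 0.5}
    - {"linear": [-7, -2, -6], "angular": [0, -17, 0], "jaw": 0.5}
    - {"linear": [-7, -2, -6], "angular": [0, -17, 0], "jaw": 0.5}
    - {"linear": [-7, -2, -6], "angular": [0, -17, 0], "jaw": 0.5}
    - {"linear": [-7, -2, -6], "angular": [0, -17, 0], "jaw": 0.5}
    - {"linear": [-7, -2, -6], "angular": [0, -17, 0], "jaw": 0.5}
    - {"linear": [-7, -2, -6], "angular": [0, -17, 0], "jaw": 0.5}
    - {"linear": [-7, -2, -6], "angular": [0, -17, 0], "jaw": 0.5}
    - {"linear": [-7, -2, -6], "angular": [0, -17, 0], "jaw": 0.5}
    - {"linear": [-7, -2, -6], "angular": [0, -17, 0], "jaw": 0.5}
    - {"linear": [-7, -2, -6], "angular": [0, -17, 0], "jaw": 0.5}
    - {"linear": [-7, -2, -6], "angular": [0, -17, 0], "jaw": 0.5}
  force: 60

```text
time: 1.1
ee_pos: [0.3096, -0.2591, 0.2866]
orientation: [0.558, -0.558, 0.435, -0.435]
contact_force: [0.8, -0.7, -0.2]
grip_width: 0.0429
```

```bash
python3 -c "
from h import *
mv(.4577,-.02,.2,138)"
```

```text
t1.10 p [ 0.3096 -0.2591  0.2866] q1 -52 q6 24 -> q6 -51 | linear [-6.52  2.89  6.73] angular [ -0.   -24.78  -0.01] dist mm 294 F [ 0.7892 -0.7356 -0.189 ] w 0.0429
```

>>> arm_command:
  series:
    - {"linear": [-6.5, 1.5, 6.7], "angular": [0, -17, 0], "jaw": 0.5}
    - {"linear": [-6.5, 1.5, 6.7], "angular": [0, -17, 0], "jaw": 0.5}
    - {"linear": [-6.5, 1.5, 6.7], "angular": [0, -17, 0], "jaw": 0.5}
    - {"linear": [-6.5, 1.5, 6.7], "angular": [0, -17, 0], "jaw": 0.5}
    - {"linear": [-6.5, 1.5, 6.7], "angular": [0, -17, 0], "jaw": 0.5}
    - {"linear": [-6.5, 1.5, 6.7], "angular": [0, -17, 0], "jaw": 0.5}
    - {"linear": [-6.5, 1.5, 6.7], "angular": [0, -17, 0], "jaw": 0.5}
    - {"linear": [-6.5, 1.5, 6.7], "angular": [0, -17, 0], "jaw": 0.5}
    - {"linear": [-6.5, 1.5, 6.7], "angular": [0, -17, 0], "jaw": 0.5}
    - {"linear": [-6.5, 1.5, 6.7], "angular": [0, -17, 0], "jaw": 0.5}
    - {"linear": [-6.5, 1.5, 6.7], "angular": [0, -17, 0], "jaw": 0.5}
    - {"linear": [-6.5, 1.5, 6.7], "angular": [0, -17, 0], "jaw": 0.5}

```text
time: 2.1
ee_pos: [0.4585, -0.022, 0.2415]
orientation: [0.705, -0.705, -0.056, 0.056]
contact_force: [0.1, -0.5, -0.1]
grip_width: 0.0427
```

```bash
python3 -c "
from h import *
mv(.4577,-.02,.13,138)"
```

```text
t2.10 p [ 0.4585 -0.022   0.2415] q1 -13 q6 -22 -> q6 -51 | linear [-0.01  3.72  0.07] angular [-0.01 -7.78 -0.01] dist mm 112 F [ 0.1062 -0.4934 -0.1289] w 0.0427
```

>>> arm_command:
  series:
    - {"linear": [0, 1.5, 0.1], "angular": [0, -7.8, 0], "jaw": 0.5}
    - {"linear": [0, 1.5, 0.1], "angular": [0, -7.8, 0], "jaw": 0.5}
    - {"linear": [0, 3, 0.1], "angular": [0, -7.8, 0], "jaw": 0.5}
    - {"linear": [0, 3.7, 0.1], "angular": [0, -7.8, 0], "jaw": 0.5}
    - {"linear": [0, 3.7, 0.1], "angular": [0, -7.8, 0], "jaw": 0.5}
    - {"linear": [0, 3.7, 0.1], "angular": [0, -7.8, 0], "jaw": 0.5}
    - {"linear": [0, 3.7, 0.1], "angular": [0, -7.8, 0], "jaw": 0.5}
    - {"linear": [0, 3.7, 0.1], "angular": [0, -7.8, 0], "jaw": 0.5}

```text
time: 2.77
ee_pos: [0.4581, -0.0193, 0.1307]
orientation: [0.647, -0.647, -0.285, 0.285]
contact_force: [-0.1, 0.2, -0.4]
grip_width: 0.043
```

```bash
python3 - <<'E'
from h import *
p,d=cap('top','top1');p2,d2=cap('scene','scene1')
a=p[:,:,::-1];b=p2[:,:,::-1]
cv2.imwrite('pics/t2.png',np.hstack([cv2.resize(a[190:310,200:340],None,fx=3,fy=3),cv2.resize(b[170:290,240:370],None,fx=2.9,fy=3)]))
mv(.4577,-.02,.059,138)
E
```

```text
t2.87 p [ 0.4583 -0.0193  0.1309] q1 -13 q6 -60 -> q6 -51 | linear [-0.03  2.4  -0.  ] angular [ 0.   -0.08  0.  ] dist mm 72 F [ 0.408  -0.7482 -1.4257] w 0.0428
```

View pics/t2.png

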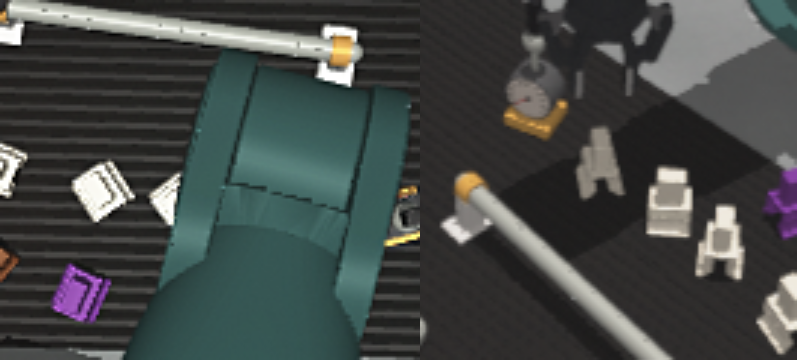

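```bash
python3 - <<'E'
from h import *
for z in(.111,.070): 
    q=proj('scene',[.4583,-.0193,z]); print(q,((q-[240,170])*[2.9,3]+[420,0]))
b=cv2.imread('pics/scene1.png')
cv2.imwrite('pics/s3.png',cv2.resize(b[155:240,255:355],None,fx=7,fy=7,interpolation=2))
E
```

```text
[302.5641 206.5397] [601.4359 109.619 ]
[302.1871 216.0486] [600.3427 138.1458]
```

View pics/s3.png

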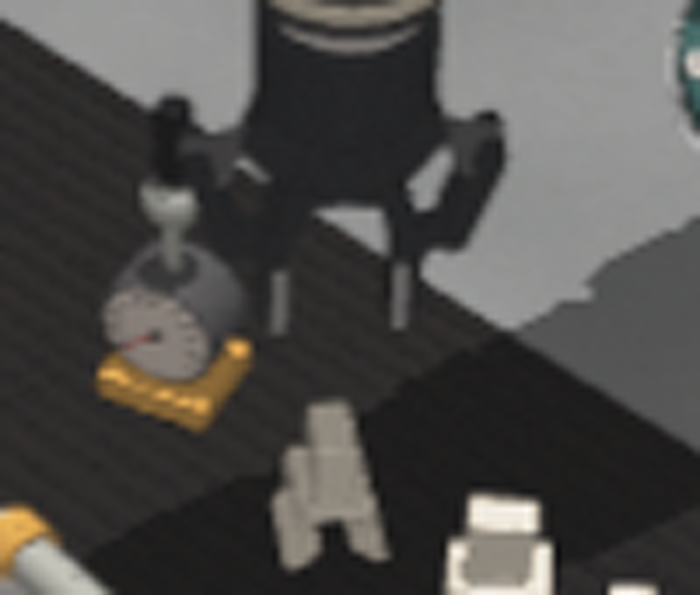

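>>> arm_command:
  series:
    - {"linear": [0, 1.2, 0], "angular": [0, 0, 0], "jaw": 0.5}
    - {"linear": [0, 2.0, 0], "angular": [0, 0, 0], "jaw": 0.5}
    - {"linear": [0, 2.36, 0], "angular": [0, 0, 0], "jaw": 0.5}
    - {"linear": [0, 2.36, 0], "angular": [0, 0, 0], "jaw": 0.5}
    - {"linear": [0, 2.36, 0], "angular": [0, 0, 0], "jaw": 0.1}
    - {"linear": [0, 2.36, 0], "angular": [0, 0, 0], "jaw": 0.1}
    - {"linear": [0, 2.36, 0], "angular": [0, 0, 0], "jaw": 0.1}
    - {"linear": [0, 2.36, 0], "angular": [0, 0, 0], "jaw": 0.1}
    - {"linear": [0, 2.36, 0], "angular": [0, 0, 0], "jaw": 0.1}
    - {"linear": [0, 2.36, 0], "angular": [0, 0, 0], "jaw": 0.1}

```text
time: 3.7
ee_pos: [0.4589, -0.0193, 0.0609]
orientation: [-0.646, 0.647, 0.287, -0.285]
contact_force: [-1.0, 1.2, 8.6]
grip_width: 0.0154
```

```bash
python3 - <<'E'
from h import *
p2,d2=cap('scene','scene2')
b=p2[:,:,::-1]
cv2.imwrite('pics/s4.png',cv2.resize(b[155:240,255:355],None,fx=7,fy=7,interpolation=2))
mv(.5961,-.0408,.18,174)
E
```

```text
t3.75 p [ 0.4589 -0.0193  0.061 ] q1 -13 q6 -60 -> q6 -88 | linear [ 2.55 -3.96 -3.87] angular [ 0.02 -7.26  0.01] dist mm 183 F [-1.0443 -0.1123  7.7476] w 0.0153
```

View pics/s4.png

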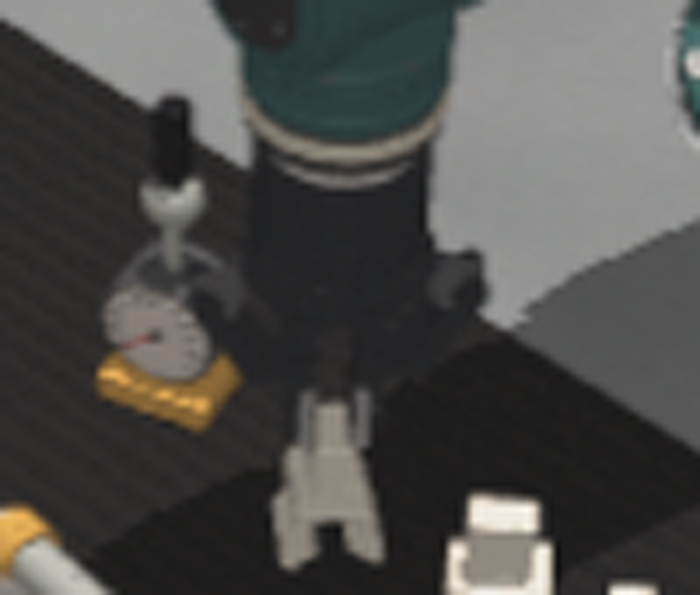

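>>> arm_command:
  series:
    - {"linear": [0, -1.0, 0], "angular": [0, 0, 0], "jaw": 0.1}
    - {"linear": [0, -2.2, 0], "angular": [0, 0, 0], "jaw": 0.1}
    - {"linear": [0, -3.4, 0], "angular": [0, 0, 0], "jaw": 0.1}
    - {"linear": [0, -4.0, 0], "angular": [0, 0, 0], "jaw": 0.1}
    - {"linear": [1, -4.0, -1.5], "angular": [0, -2, 0], "jaw": 0.1}
    - {"linear": [2, -4, -3], "angular": [0, -5, 0], "jaw": 0.1}
    - {"linear": [2.55, -4, -3.87], "angular": [0, -7.2, 0], "jaw": 0.1}
    - {"linear": [2.55, -4, -3.87], "angular": [0, -7.2, 0], "jaw": 0.1}
    - {"linear": [2.55, -4, -3.87], "angular": [0, -7.2, 0], "jaw": 0.1}
    - {"linear": [2.55, -4, -3.87], "angular": [0, -7.2, 0], "jaw": 0.1}
    - {"linear": [2.55, -4, -3.87], "angular": [0, -7.2, 0], "jaw": 0.1}
    - {"linear": [2.55, -4, -3.87], "angular": [0, -7.2, 0], "jaw": 0.1}

```text
time: 4.75
ee_pos: [0.5951, -0.0406, 0.1804]
orientation: [-0.528, 0.528, 0.471, -0.471]
contact_force: [0.8, -0.3, -1.0]
grip_width: 0.0153
```

```bash
python3 - <<'E'
from h import *
p2,d2=cap('scene','scene3')
b=p2[:,:,::-1]
cv2.imwrite('pics/s5.png',cv2.resize(b[155:270,235:355],None,fx=5,fy=5,interpolation=2))
mv(.5961,-.0408,.11,174)
P=cloud('scene',d2)
q=proj('scene',[.5961,-.0408,.182]);print(q)
E
```

```text
t4.80 p [ 0.5951 -0.0406  0.1804] q1 -12 q6 -95 -> q6 -88 | linear [-0.    2.35 -0.03] angular [ 0.  -0.1 -0. ] dist mm 70 F [-0.2894 -0.015  -0.7172] w 0.0153
[264.9687 209.6201]
```

View pics/s5.png

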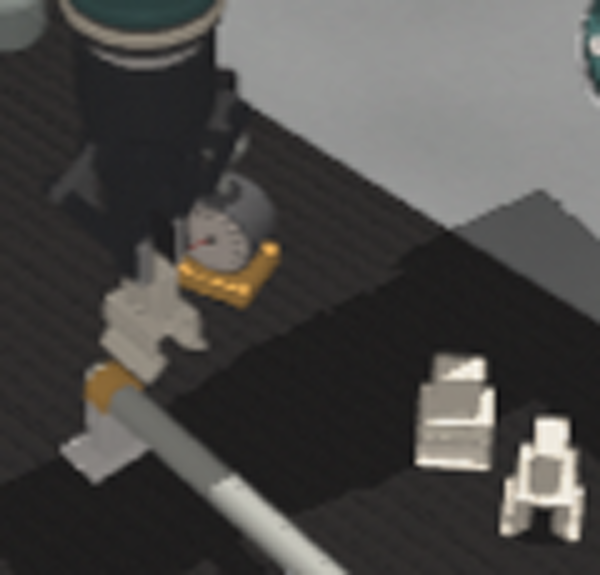

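>>> arm_command:
  series:
    - {"linear": [0, 1.0, -0.03], "angular": [0, 0, 0], "jaw": 0.1}
    - {"linear": [0, 2.0, -0.03], "angular": [0, 0, 0], "jaw": 0.1}
    - {"linear": [0, 2.4, -0.03], "angular": [0, 0, 0], "jaw": 0.1}
    - {"linear": [0, 2.5, -0.03], "angular": [0, 0, 0], "jaw": 0.1}
    - {"linear": [0, 2.5, -0.03], "angular": [0, 0, 0], "jaw": 0.1}
  force: 90

```text
time: 5.22
ee_pos: [0.5958, -0.0407, 0.1047]
orientation: [0.527, -0.527, -0.471, 0.471]
contact_force: [0.7, 0.7, -1.3]
grip_width: 0.0142
```

>>> arm_command:
  series:
    - {"linear": [0, 0.1, 0], "angular": [0, 0, 0], "jaw": 0.1}
    - {"linear": [0, 0.2, 0], "angular": [0, 0, 0], "jaw": 0.1}
    - {"linear": [0, 0.3, 0], "angular": [0, 0, 0], "jaw": 0.1}
    - {"linear": [0, 0.3, 0], "angular": [0, 0, 0], "jaw": 0.1}

```text
time: 5.55
ee_pos: [0.5961, -0.0408, 0.096]
orientation: [0.527, -0.527, -0.472, 0.472]
contact_force: [0.1, -1.0, -2.9]
grip_width: 0.0139
```

>>> arm_command:
  series:
    - {"linear": [0, 0.1, 0], "angular": [0, 0, 0], "jaw": 0.1}
    - {"linear": [0, 0.15, 0], "angular": [0, 0, 0], "jaw": 0.1}
    - {"linear": [0, 0.2, 0], "angular": [0, 0, 0], "jaw": 0.1}
    - {"linear": [0, 0.2, 0], "angular": [0, 0, 0], "jaw": 0.1}

```text
time: 5.88
ee_pos: [0.5967, -0.0408, 0.091]
orientation: [-0.526, 0.527, 0.472, -0.472]
contact_force: [-3.0, 1.4, 13.1]
grip_width: 0.0138
```

>>> arm_command:
  series:
    - {"linear": [0, 0.06, 0], "angular": [0, 0, 0], "jaw": 0.1}
    - {"linear": [0, 0.06, 0], "angular": [0, 0, 0], "jaw": 0.1}

```text
time: 6.05
ee_pos: [0.5972, -0.0409, 0.0908]
orientation: [-0.526, 0.528, 0.473, -0.471]
contact_force: [-9.2, 2.1, 32.7]
grip_width: 0.0139
```

```bash
python3 - <<'E'
from h import *
p2,d2=cap('scene','scene4')
b=p2[:,:,::-1]
cv2.imwrite('pics/s6.png',cv2.resize(b[155:270,225:345],None,fx=5,fy=5,interpolation=2))
mv(.5961,-.0408,.11,174)
E
```

```text
t6.10 p [ 0.5972 -0.0409  0.0908] q1 -12 q6 -95 -> q6 -88 | linear [-0.   -0.64  0.03] angular [ 0.04 -0.06 -0.  ] dist mm 19 F [-8.438   2.9938 32.859 ] w 0.0139
```

View pics/s6.png

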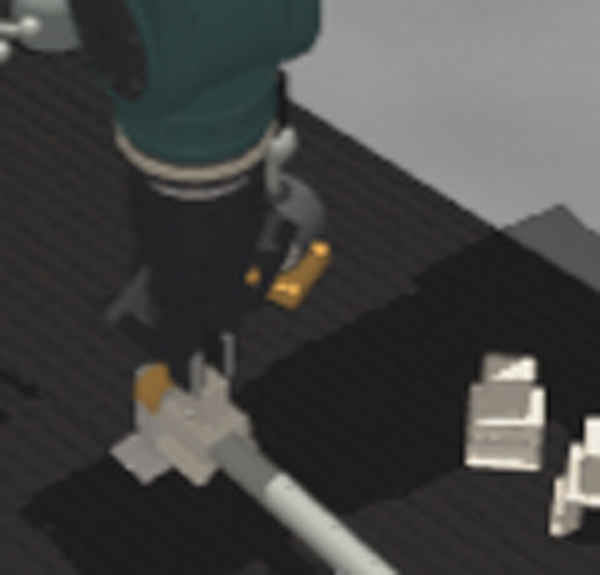

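>>> arm_command:
  series:
    - {"linear": [0, -0.08, 0], "angular": [0, 0, 0], "jaw": 0.1}
    - {"linear": [0, -0.08, 0], "angular": [0, 0, 0], "jaw": 0.5}
    - {"linear": [0, -0.08, 0], "angular": [0, 0, 0], "jaw": 0.5}
    - {"linear": [0, -0.08, 0], "angular": [0, 0, 0], "jaw": 0.5}
    - {"linear": [0, -0.08, 0], "angular": [0, 0, 0], "jaw": 0.5}
    - {"linear": [0, -1, 0], "angular": [0, 0, 0], "jaw": 0.5}
    - {"linear": [0, -2, 0], "angular": [0, 0, 0], "jaw": 0.5}
    - {"linear": [0, -3, 0], "angular": [0, 0, 0], "jaw": 0.5}
    - {"linear": [0, -3, 0], "angular": [0, 0, 0], "jaw": 0.5}

```text
time: 6.85
ee_pos: [0.5985, -0.0412, 0.1833]
orientation: [-0.525, 0.529, 0.473, -0.47]
contact_force: [1.0, -0.8, 0.7]
grip_width: 0.0427
```

```bash
python3 - <<'E'
from h import *
p2,d2=cap('scene','scene5')
b=p2[:,:,::-1]
cv2.imwrite('pics/s7.png',cv2.resize(b[155:315,225:425],None,fx=4,fy=4,interpolation=2))
mv(.448,.0685,.13,218)
P=cloud('scene',d2)
for cx,cy,lo,hi in((.468,.338,.066,.074),(.4768,.2485,.066,.074),(.455,.1443,.066,.074),(.45,.068,.066,.074),(.598,-.041,.095,.106)):
    m=(abs(P[...,0]-cx)<.035)&(abs(P[...,1]-cy)<.03)&(P[...,2]>lo)&(P[...,2]<hi);T=P[m];print(m.sum(),T.mean(0) if len(T) else '')
E
```

```text
t6.90 p [ 0.5979 -0.0411  0.1807] q1 -12 q6 -95 -> q6 -119 | linear [3.09 1.66 5.37] angular [ 0.05 -8.86 -0.03] dist mm 193 F [ 0.6601  0.5498 -0.1057] w 0.0423
55 [0.4677 0.3383 0.07  ]
51 [0.4756 0.2471 0.0699]
48 [0.4553 0.1442 0.0703]
46 [0.4498 0.0677 0.07  ]
54 [ 0.599  -0.0424  0.0994]
```

View pics/s7.png

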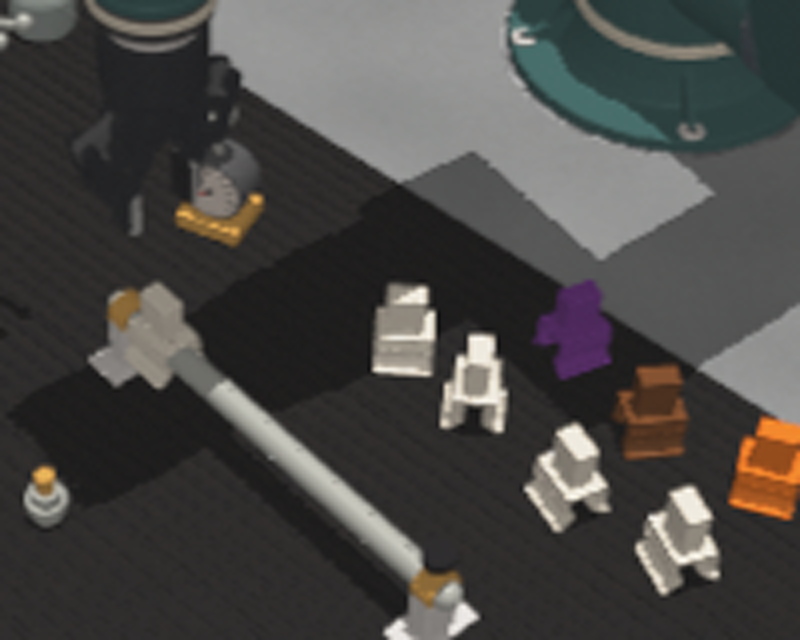

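>>> arm_command:
  series:
    - {"linear": [1.2, 0.5, 2.2], "angular": [0, -2, 0], "jaw": 0.5}
    - {"linear": [2.5, 1, 4.2], "angular": [0, -4, 0], "jaw": 0.5}
    - {"linear": [3.1, 1.5, 5.37], "angular": [0, -6, 0], "jaw": 0.5}
    - {"linear": [3.1, 1.5, 5.37], "angular": [0, -8.9, 0], "jaw": 0.5}
    - {"linear": [3.1, 1.5, 5.37], "angular": [0, -8.9, 0], "jaw": 0.5}
    - {"linear": [3.1, 1.5, 5.37], "angular": [0, -8.9, 0], "jaw": 0.5}
    - {"linear": [3.1, 1.5, 5.37], "angular": [0, -8.9, 0], "jaw": 0.5}
    - {"linear": [3.1, 2.2, 5.37], "angular": [0, -8.9, 0], "jaw": 0.5}
    - {"linear": [3.1, 3.2, 5.37], "angular": [0, -8.9, 0], "jaw": 0.5}
    - {"linear": [3.1, 3.7, 5.37], "angular": [0, -8.9, 0], "jaw": 0.5}
    - {"linear": [3.1, 3.93, 5.37], "angular": [0, -8.9, 0], "jaw": 0.5}
    - {"linear": [3.1, 3.93, 5.37], "angular": [0, -8.9, 0], "jaw": 0.5}

```text
time: 7.9
ee_pos: [0.4452, 0.0692, 0.0587]
orientation: [0.31, -0.308, -0.636, 0.637]
contact_force: [-0.3, -0.8, 0.3]
grip_width: 0.0428
```

```bash
python3 - <<'E'
from h import *
p2,d2=cap('scene','scene6')
b=p2[:,:,::-1]
cv2.imwrite('pics/s8.png',cv2.resize(b[175:275,265:385],None,fx=5,fy=5,interpolation=2))
mv(.448,.0685,.0615,218)
E
```

```text
t7.95 p [0.446  0.0692 0.0599] q1 -2 q6 -130 -> q6 -119 | linear [-0.06 -0.05 -0.04] angular [-0.01  0.04  0.01] dist mm 3 F [0.5465 0.7761 0.2304] w 0.0426
```

View pics/s8.png

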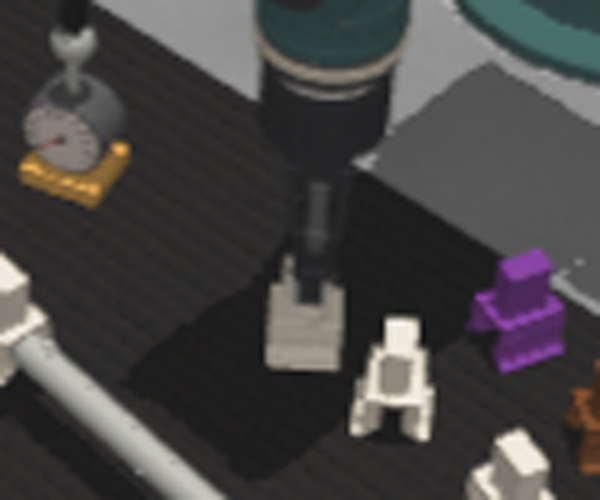

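>>> arm_command:
  series:
    - {"linear": [-0.06, -0.1, -0.04], "angular": [0, 0, 0], "jaw": 0.5}
    - {"linear": [-0.06, -0.1, -0.04], "angular": [0, 0, 0], "jaw": 0.1}
    - {"linear": [-0.06, -0.1, -0.04], "angular": [0, 0, 0], "jaw": 0.1}
    - {"linear": [-0.06, -0.1, -0.04], "angular": [0, 0, 0], "jaw": 0.1}
    - {"linear": [-0.06, -0.1, -0.04], "angular": [0, 0, 0], "jaw": 0.1}
    - {"linear": [-0.06, -0.1, -0.04], "angular": [0, 0, 0], "jaw": 0.1}
    - {"linear": [-0.06, -0.1, -0.04], "angular": [0, 0, 0], "jaw": 0.1}
    - {"linear": [-0.06, -0.1, -0.04], "angular": [0, 0, 0], "jaw": 0.1}
  force: 70

```text
time: 8.62
ee_pos: [0.4492, 0.0683, 0.0642]
orientation: [-0.308, 0.309, 0.636, -0.636]
contact_force: [-2.5, -1.8, 10.6]
grip_width: 0.0138
```

```bash
python3 - <<'E'
from h import *
mv(.6030,.0208,.18,174)
E
```

```text
t8.62 p [0.4492 0.0683 0.0642] q1 -2 q6 -130 -> q6 -82 | linear [-4.42 -3.85 -3.05] angular [ 0.02  8.84 -0.01] dist mm 198 F [-2.5334 -1.7748 10.6036] w 0.0138
```

>>> arm_command:
  series:
    - {"linear": [0, -1.0, 0], "angular": [0, 0, 0], "jaw": 0.1}
    - {"linear": [0, -2.2, 0], "angular": [0, 0, 0], "jaw": 0.1}
    - {"linear": [0, -3.4, 0], "angular": [0, 0, 0], "jaw": 0.1}
    - {"linear": [-1, -3.9, -0.7], "angular": [0, 1.2, 0], "jaw": 0.1}
    - {"linear": [-2, -3.9, -1.4], "angular": [0, 2.6, 0], "jaw": 0.1}
    - {"linear": [-3, -3.9, -2.1], "angular": [0, 4, 0], "jaw": 0.1}
    - {"linear": [-4, -3.9, -2.8], "angular": [0, 5.4, 0], "jaw": 0.1}
    - {"linear": [-4.42, -3.9, -3.05], "angular": [0, 6.8, 0], "jaw": 0.1}
    - {"linear": [-4.42, -3.9, -3.05], "angular": [0, 8.2, 0], "jaw": 0.1}
    - {"linear": [-4.42, -3.9, -3.05], "angular": [0, 8.84, 0], "jaw": 0.1}
    - {"linear": [-4.42, -3.9, -3.05], "angular": [0, 8.84, 0], "jaw": 0.1}
    - {"linear": [-4.42, -3.9, -3.05], "angular": [0, 8.84, 0], "jaw": 0.1}

```text
time: 9.62
ee_pos: [0.6024, 0.021, 0.1805]
orientation: [-0.525, 0.525, 0.474, -0.474]
contact_force: [0.5, 0.2, 0.0]
grip_width: 0.0139
```

```bash
python3 - <<'E'
from h import *
p2,d2=cap('scene','scene7')
b=p2[:,:,::-1]
cv2.imwrite('pics/s9.png',cv2.resize(b[175:275,235:355],None,fx=5,fy=5,interpolation=2))
mv(.6027,.0208,.112,174)
E
```

```text
t9.67 p [0.6023 0.0211 0.1805] q1 -6 q6 -90 -> q6 -82 | linear [-0.01  2.28 -0.01] angular [0.   0.03 0.  ] dist mm 69 F [ 0.1921  0.5696 -0.987 ] w 0.0137
```

View pics/s9.png

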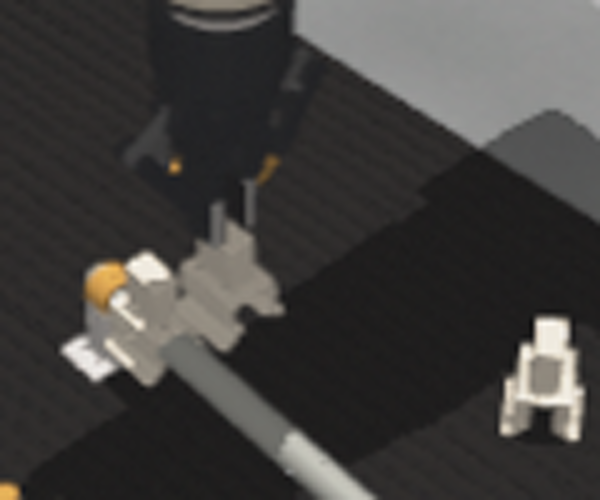

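>>> arm_command:
  series:
    - {"linear": [0, 1.0, 0], "angular": [0, 0, 0], "jaw": 0.1}
    - {"linear": [0, 2.0, 0], "angular": [0, 0, 0], "jaw": 0.1}
    - {"linear": [0, 2.3, 0], "angular": [0, 0, 0], "jaw": 0.1}
    - {"linear": [0, 2.4, 0], "angular": [0, 0, 0], "jaw": 0.1}
    - {"linear": [0, 2.5, 0], "angular": [0, 0, 0], "jaw": 0.1}
    - {"linear": [0, 2.6, 0], "angular": [0, 0, 0], "jaw": 0.1}
    - {"linear": [0, 2.7, 0], "angular": [0, 0, 0], "jaw": 0.1}
    - {"linear": [0, 2.8, 0], "angular": [0, 0, 0], "jaw": 0.1}
    - {"linear": [0, 2.85, 0], "angular": [0, 0, 0], "jaw": 0.1}
    - {"linear": [0, 2.85, 0], "angular": [0, 0, 0], "jaw": 0.1}
  force: 90

```text
time: 10.5
ee_pos: [0.6023, 0.021, 0.0945]
orientation: [0.525, -0.525, -0.473, 0.474]
contact_force: [3.1, 0.8, -6.4]
grip_width: 0.0121
```

>>> arm_command:
  series:
    - {"linear": [0, 0.05, 0], "angular": [0, 0, 0], "jaw": 0.1}
    - {"linear": [0, 0.1, 0], "angular": [0, 0, 0], "jaw": 0.1}
    - {"linear": [0, 0.1, 0], "angular": [0, 0, 0], "jaw": 0.1}

```text
time: 10.75
ee_pos: [0.6035, 0.0209, 0.0937]
orientation: [-0.524, 0.526, 0.474, -0.473]
contact_force: [-1.4, 1.0, 18.3]
grip_width: 0.0122
```

>>> arm_command:
  series:
    - {"linear": [0, 0.06, 0], "angular": [0, 0, 0], "jaw": 0.1}
    - {"linear": [0, 0.06, 0], "angular": [0, 0, 0], "jaw": 0.1}
    - {"linear": [0, -0.06, 0], "angular": [0, 0, 0], "jaw": 0.1}
    - {"linear": [0, -0.06, 0], "angular": [0, 0, 0], "jaw": 0.5}
    - {"linear": [0, -0.06, 0], "angular": [0, 0, 0], "jaw": 0.5}
    - {"linear": [0, -0.06, 0], "angular": [0, 0, 0], "jaw": 0.5}
    - {"linear": [0, -0.06, 0], "angular": [0, 0, 0], "jaw": 0.5}
    - {"linear": [0, -1, 0], "angular": [0, 0, 0], "jaw": 0.5}
    - {"linear": [0, -2, 0], "angular": [0, 0, 0], "jaw": 0.5}
    - {"linear": [0, -2.9, 0], "angular": [0, 0, 0], "jaw": 0.5}
    - {"linear": [0, -2.9, 0], "angular": [0, 0, 0], "jaw": 0.5}

```text
time: 11.67
ee_pos: [0.6042, 0.0208, 0.1835]
orientation: [-0.524, 0.527, 0.475, -0.472]
contact_force: [0.1, 0.6, -0.2]
grip_width: 0.0426
```

```bash
cat >> h.py <<'E'
def look(f,crop,fx=4):
    p2,d2=cap('scene',f);b=p2[:,:,::-1];y0,y1,x0,x1=crop
    cv2.imwrite('pics/'+f+'c.png',cv2.resize(b[y0:y1,x0:x1],None,fx=fx,fy=fx,interpolation=2))
    P=cloud('scene',d2)
    for cx,cy in((.468,.338),(.4768,.2485),(.455,.1443),(.45,.068)):
        m=(abs(P[...,0]-cx)<.04)&(abs(P[...,1]-cy)<.035)&(P[...,2]>.066)&(P[...,2]<.074);T=P[m]
        if len(T)>10:print('mat',m.sum(),T.mean(0)-[.0018,-.0005,0])
    for s in(-.124,-.062,0,.062,.124):
        cx,cy=.609+.1044*s,.0825+.9945*s
        m=(abs(P[...,0]-cx)<.03)&(abs(P[...,1]-cy)<.025)&(P[...,2]>.092)&(P[...,2]<.125);T=P[m]
        if len(T)>10:print('pipe',m.sum(),np.median(T,0)-[.0018,-.001,0],T[:,2].max())
E
python3 - <<'E'
from h import *
look('scene8',(155,315,225,425))
mv(.4535,.1445,.13,126)
E
```

```text
mat 52 [0.4659 0.3387 0.0703]
mat 52 [0.4745 0.2484 0.0702]
mat 41 [0.4515 0.1439 0.0698]
pipe 60 [ 0.5967 -0.0398  0.0992] 0.10427958063564535
pipe 64 [0.6046 0.0247 0.0997] 0.10561158014970884
t11.72 p [0.6037 0.0209 0.181 ] q1 -6 q6 -90 -> q6 -18 | linear [3.58 1.68 5.41] angular [0.04 9.61 0.02] dist mm 201 F [ 0.7827 -0.9753 -0.9161] w 0.0428
```

View pics/scene8c.png

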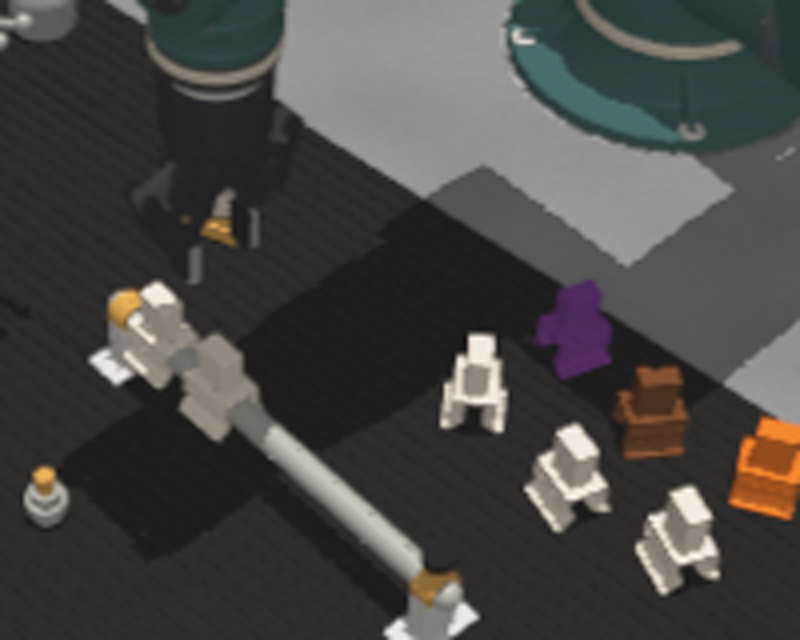

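>>> arm_command:
  series:
    - {"linear": [1.2, 0.5, 2.2], "angular": [0, 1.5, 0], "jaw": 0.5}
    - {"linear": [2.5, 1, 4.2], "angular": [0, 4, 0], "jaw": 0.5}
    - {"linear": [3.58, 1.5, 5.41], "angular": [0, 6, 0], "jaw": 0.5}
    - {"linear": [3.58, 1.5, 5.41], "angular": [0, 9.6, 0], "jaw": 0.5}
    - {"linear": [3.58, 1.5, 5.41], "angular": [0, 9.6, 0], "jaw": 0.5}
    - {"linear": [3.58, 1.5, 5.41], "angular": [0, 9.6, 0], "jaw": 0.5}
    - {"linear": [3.58, 1.5, 5.41], "angular": [0, 9.6, 0], "jaw": 0.5}
    - {"linear": [3.58, 2.2, 5.41], "angular": [0, 9.6, 0], "jaw": 0.5}
    - {"linear": [3.58, 3.2, 5.41], "angular": [0, 9.6, 0], "jaw": 0.5}
    - {"linear": [3.58, 3.7, 5.41], "angular": [0, 9.6, 0], "jaw": 0.5}
    - {"linear": [3.58, 3.85, 5.41], "angular": [0, 9.6, 0], "jaw": 0.5}
    - {"linear": [3.58, 3.85, 5.41], "angular": [0, 9.6, 0], "jaw": 0.5}

```text
time: 12.72
ee_pos: [0.451, 0.1445, 0.0619]
orientation: [0.673, -0.672, -0.218, 0.22]
contact_force: [0.1, 0.6, 0.6]
grip_width: 0.0422
```

```bash
python3 - <<'E'
from h import *
look('scene9',(195,275,285,385),6)
mv(.453,.1442,.0645,126)
E
```

```text
mat 62 [0.466  0.3382 0.0698]
mat 54 [0.4746 0.2485 0.0697]
mat 53 [0.4521 0.1465 0.07  ]
pipe 64 [ 0.5981 -0.0402  0.0993] 0.10542028719185748
pipe 65 [0.6051 0.0259 0.0997] 0.10738637930421735
t12.77 p [0.4518 0.1446 0.063 ] q1 8 q6 -28 -> q6 -18 | linear [ 0.02 -0.05 -0.03] angular [-0.01  0.   -0.01] dist mm 2 F [-0.1334 -0.8461  1.0847] w 0.0427
```

View pics/scene9c.png

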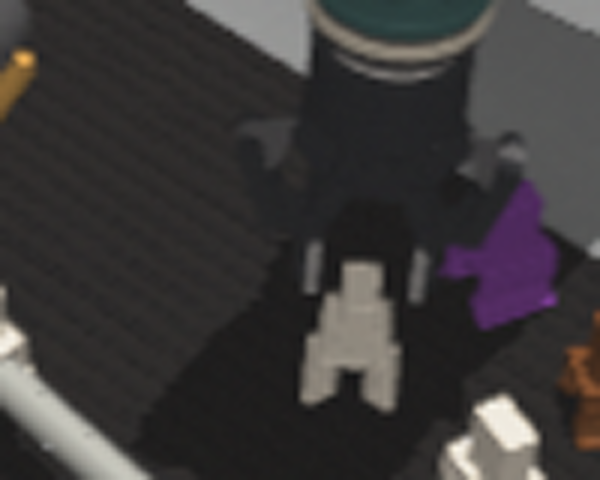

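>>> arm_command:
  series:
    - {"linear": [0, -0.05, 0], "angular": [0, 0, 0], "jaw": 0.1}
    - {"linear": [0, -0.05, 0], "angular": [0, 0, 0], "jaw": 0.1}
    - {"linear": [0, -0.05, 0], "angular": [0, 0, 0], "jaw": 0.1}
    - {"linear": [0, -0.05, 0], "angular": [0, 0, 0], "jaw": 0.1}
    - {"linear": [0, -0.05, 0], "angular": [0, 0, 0], "jaw": 0.1}
    - {"linear": [0, -0.05, 0], "angular": [0, 0, 0], "jaw": 0.1}
    - {"linear": [0, -0.05, 0], "angular": [0, 0, 0], "jaw": 0.1}
  force: 70

```text
time: 13.35
ee_pos: [0.4529, 0.1453, 0.0661]
orientation: [0.673, -0.672, -0.22, 0.218]
contact_force: [-3.0, 3.3, 14.3]
grip_width: 0.0086
```

```bash
python3 - <<'E'
from h import *
mv(.6096,.084,.18,174)
E
```

```text
t13.35 p [0.4529 0.1453 0.0661] q1 8 q6 -28 -> q6 -76 | linear [ 3.03 -3.79 -4.73] angular [ 0.01 -9.59  0.03] dist mm 203 F [-2.9588  3.2515 14.3006] w 0.0086
```

```bash
python3 - <<'E'
from h import *
look('scene10',(195,275,285,385),6)
E
```

```text
mat 62 [0.4656 0.3385 0.0699]
mat 50 [0.4744 0.2499 0.0704]
mat 28 [0.4559 0.1469 0.0709]
pipe 63 [ 0.5977 -0.0415  0.0985] 0.10464861633349543
pipe 67 [0.6052 0.0253 0.0993] 0.10443447277077644
```

View pics/scene10c.png

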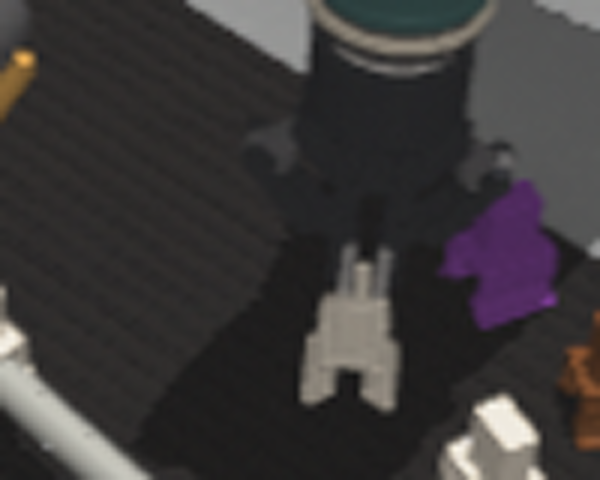

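>>> arm_command:
  series:
    - {"linear": [0, -1.0, 0], "angular": [0, 0, 0], "jaw": 0.1}
    - {"linear": [0, -2.2, 0], "angular": [0, 0, 0], "jaw": 0.1}
    - {"linear": [0, -3.4, 0], "angular": [0, 0, 0], "jaw": 0.1}
    - {"linear": [0.6, -3.8, -1], "angular": [0, -1.2, 0], "jaw": 0.1}
    - {"linear": [1.3, -3.8, -2], "angular": [0, -2.6, 0], "jaw": 0.1}
    - {"linear": [2, -3.8, -3], "angular": [0, -4, 0], "jaw": 0.1}
    - {"linear": [2.7, -3.8, -4], "angular": [0, -5.4, 0], "jaw": 0.1}
    - {"linear": [3.03, -3.8, -4.73], "angular": [0, -6.8, 0], "jaw": 0.1}
    - {"linear": [3.03, -3.8, -4.73], "angular": [0, -8.2, 0], "jaw": 0.1}
    - {"linear": [3.03, -3.8, -4.73], "angular": [0, -9.6, 0], "jaw": 0.1}
    - {"linear": [3.03, -3.8, -4.73], "angular": [0, -9.6, 0], "jaw": 0.1}
    - {"linear": [3.03, -3.8, -4.73], "angular": [0, -9.6, 0], "jaw": 0.1}
  force: 50

```text
time: 14.4
ee_pos: [0.6092, 0.0834, 0.1792]
orientation: [-0.526, 0.526, 0.472, -0.472]
contact_force: [-0.1, -0.1, -0.6]
grip_width: 0.0084
```

```bash
python3 - <<'E'
from h import *
look('scene11',(165,275,235,355),5)
mv(.6096,.084,.108,174)
E
```

```text
mat 49 [0.4653 0.3378 0.0702]
mat 52 [0.4747 0.2494 0.0703]
mat 45 [0.4519 0.1443 0.0698]
pipe 61 [ 0.5979 -0.0389  0.0991] 0.10710902068705597
pipe 64 [0.6034 0.0253 0.0993] 0.10586029388874141
t14.45 p [0.6092 0.0835 0.1793] q1 0 q6 -84 -> q6 -76 | linear [ 0.02  2.38 -0.01] angular [ 0.01 -0.04  0.  ] dist mm 71 F [-0.9427 -0.9585 -0.0063] w 0.0086
```

View pics/scene11c.png

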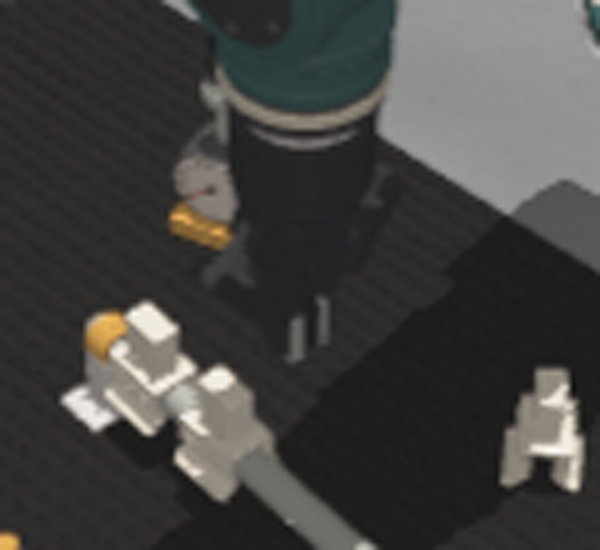

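The clip wasn't picked up: the fingers closed high and slid off the tab, and it still stands on the mat at about (.452,.144). I'll retry with a lower grip.

```bash
python3 - <<'E'
from h import *
mv(.453,.1445,.13,126)
E
```

```text
t14.45 p [0.6092 0.0835 0.1793] q1 0 q6 -84 -> q6 -18 | linear [1.46 1.64 5.4 ] angular [0.01 9.56 0.  ] dist mm 175 F [-0.9427 -0.9585 -0.0063] w 0.0086
```

>>> arm_command:
  series:
    - {"linear": [0.4, 0.5, 1.5], "angular": [0, 1.5, 0], "jaw": 0.5}
    - {"linear": [0.9, 1, 3.3], "angular": [0, 4, 0], "jaw": 0.5}
    - {"linear": [1.46, 1.5, 5.4], "angular": [0, 6, 0], "jaw": 0.5}
    - {"linear": [1.46, 1.5, 5.4], "angular": [0, 9.6, 0], "jaw": 0.5}
    - {"linear": [1.46, 1.5, 5.4], "angular": [0, 9.6, 0], "jaw": 0.5}
    - {"linear": [1.46, 1.5, 5.4], "angular": [0, 9.6, 0], "jaw": 0.5}
    - {"linear": [1.46, 1.5, 5.4], "angular": [0, 9.6, 0], "jaw": 0.5}
    - {"linear": [1.46, 2.2, 5.4], "angular": [0, 9.6, 0], "jaw": 0.5}
    - {"linear": [1.46, 3.2, 5.4], "angular": [0, 9.6, 0], "jaw": 0.5}
    - {"linear": [1.46, 3.8, 5.4], "angular": [0, 9.6, 0], "jaw": 0.5}
    - {"linear": [1.46, 4.04, 5.4], "angular": [0, 9.6, 0], "jaw": 0.5}
    - {"linear": [1.46, 4.04, 5.4], "angular": [0, 9.6, 0], "jaw": 0.5}
  force: 60

```text
time: 15.45
ee_pos: [0.4517, 0.1438, 0.0568]
orientation: [0.673, -0.673, -0.217, 0.219]
contact_force: [-0.2, 0.2, -0.2]
grip_width: 0.0423
```

>>> arm_command:
  series:
    - {"linear": [0, 0, 0], "angular": [0, 0, 0], "jaw": 0.16}
    - {"linear": [0, 0, 0], "angular": [0, 0, 0], "jaw": 0.16}
    - {"linear": [0, 0, 0], "angular": [0, 0, 0], "jaw": 0.16}
    - {"linear": [0, 0, 0], "angular": [0, 0, 0], "jaw": 0.16}
    - {"linear": [0, 0, 0], "angular": [0, 0, 0], "jaw": 0.16}
    - {"linear": [0, 0, 0], "angular": [0, 0, 0], "jaw": 0.16}

```text
time: 15.95
ee_pos: [0.4534, 0.1441, 0.0589]
orientation: [-0.672, 0.673, 0.219, -0.218]
contact_force: [-0.4, 1.5, 6.4]
grip_width: 0.0161
```

```bash
python3 - <<'E'
from h import *
look('scene12',(195,275,285,385),6)
mv(.6096,.084,.18,174)
E
```

```text
mat 55 [0.4657 0.3376 0.0702]
mat 50 [0.4741 0.2483 0.0699]
mat 47 [0.4561 0.1442 0.0703]
pipe 58 [ 0.5976 -0.0398  0.0994] 0.10718601021639396
pipe 67 [0.6043 0.0258 0.1   ] 0.10419395353248673
t16.00 p [0.4534 0.1441 0.0589] q1 8 q6 -28 -> q6 -76 | linear [ 3.04 -4.03 -4.68] angular [ 0.02 -9.6   0.02] dist mm 207 F [-1.1294  1.495   6.5442] w 0.0159
```

View pics/scene12c.png

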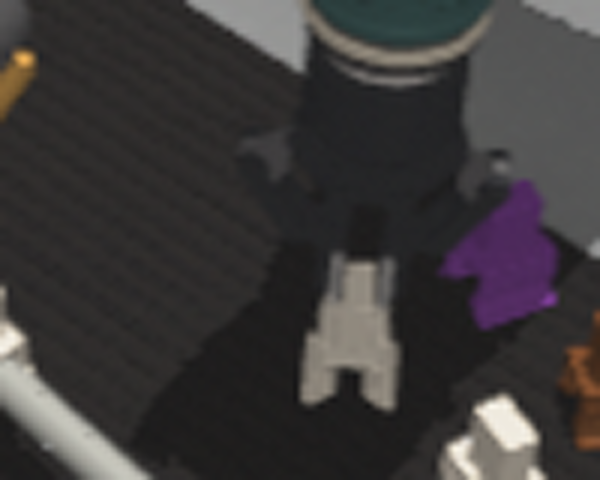

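>>> arm_command:
  series:
    - {"linear": [0, -1.0, 0], "angular": [0, 0, 0], "jaw": 0.14}
    - {"linear": [0, -2.2, 0], "angular": [0, 0, 0], "jaw": 0.14}
    - {"linear": [0, -3.4, 0], "angular": [0, 0, 0], "jaw": 0.14}
    - {"linear": [0.6, -4, -1], "angular": [0, -1.2, 0], "jaw": 0.14}
    - {"linear": [1.3, -4, -2], "angular": [0, -2.6, 0], "jaw": 0.14}
    - {"linear": [2, -4, -3], "angular": [0, -4, 0], "jaw": 0.14}
    - {"linear": [2.7, -4, -4], "angular": [0, -5.4, 0], "jaw": 0.14}
    - {"linear": [3.0, -4, -4.73], "angular": [0, -6.8, 0], "jaw": 0.14}
    - {"linear": [3.0, -4, -4.73], "angular": [0, -8.2, 0], "jaw": 0.14}
    - {"linear": [3.0, -4, -4.73], "angular": [0, -9.6, 0], "jaw": 0.14}
    - {"linear": [3.0, -4, -4.73], "angular": [0, -9.6, 0], "jaw": 0.14}
    - {"linear": [3.0, -4, -4.73], "angular": [0, -9.6, 0], "jaw": 0.14}

```text
time: 17.0
ee_pos: [0.6089, 0.082, 0.1782]
orientation: [-0.526, 0.527, 0.472, -0.472]
contact_force: [0.2, 0.0, 0.3]
grip_width: 0.016
```

```bash
python3 - <<'E'
from h import *
look('scene13',(165,275,235,355),5)
mv(.6093,.086,.106,174)
E
```

```text
mat 55 [0.4664 0.3389 0.0697]
mat 51 [0.4742 0.2481 0.07  ]
pipe 61 [ 0.5984 -0.0401  0.1001] 0.10559911981282277
pipe 63 [0.6062 0.0236 0.0998] 0.10842634441820609
pipe 20 [0.6271 0.0825 0.123 ] 0.12498785795801726
t17.05 p [0.6088 0.0821 0.1782] q1 0 q6 -84 -> q6 -76 | linear [0.13 2.41 0.  ] angular [ 0.01 -0.05  0.  ] dist mm 72 F [ 0.2719  0.1097 -0.5043] w 0.0160
```

View pics/scene13c.png

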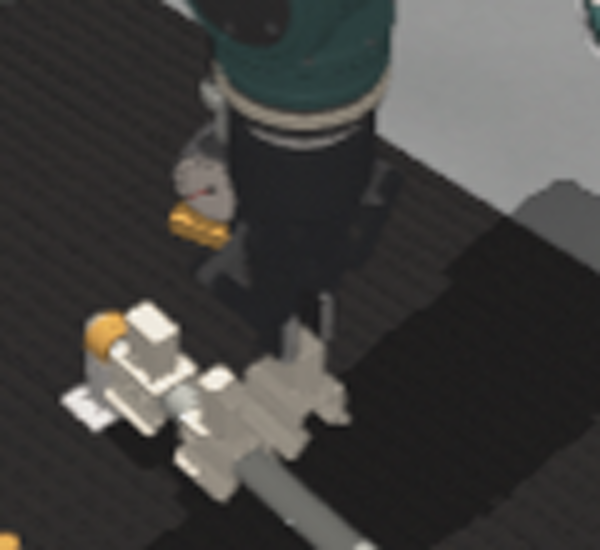

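>>> arm_command:
  series:
    - {"linear": [0.13, 1.0, 0], "angular": [0, 0, 0], "jaw": 0.14}
    - {"linear": [0.13, 2.0, 0], "angular": [0, 0, 0], "jaw": 0.14}
    - {"linear": [0.13, 2.4, 0], "angular": [0, 0, 0], "jaw": 0.14}
    - {"linear": [0.13, 2.5, 0], "angular": [0, 0, 0], "jaw": 0.14}
    - {"linear": [0.13, 2.6, 0], "angular": [0, 0, 0], "jaw": 0.14}
    - {"linear": [0.13, 2.7, 0], "angular": [0, 0, 0], "jaw": 0.14}
    - {"linear": [0.13, 2.8, 0], "angular": [0, 0, 0], "jaw": 0.14}
    - {"linear": [0.13, 2.9, 0], "angular": [0, 0, 0], "jaw": 0.14}
    - {"linear": [0.13, 2.97, 0], "angular": [0, 0, 0], "jaw": 0.14}
    - {"linear": [0.13, 2.97, 0], "angular": [0, 0, 0], "jaw": 0.14}
  force: 90

```text
time: 17.88
ee_pos: [0.6093, 0.086, 0.0888]
orientation: [-0.526, 0.526, 0.473, -0.473]
contact_force: [-0.1, 0.7, 4.1]
grip_width: 0.0147
```

>>> arm_command:
  series:
    - {"linear": [0, 0.05, 0], "angular": [0, 0, 0], "jaw": 0.14}
    - {"linear": [0, 0.08, 0], "angular": [0, 0, 0], "jaw": 0.14}
    - {"linear": [0, 0.08, 0], "angular": [0, 0, 0], "jaw": 0.14}

```text
time: 18.13
ee_pos: [0.6098, 0.086, 0.0886]
orientation: [-0.525, 0.526, 0.474, -0.472]
contact_force: [-9.2, -0.8, 32.2]
grip_width: 0.0145
```

Home at a hard stop. Release and raise.

>>> arm_command:
  series:
    - {"linear": [0, -0.08, 0], "angular": [0, 0, 0], "jaw": 0.14}
    - {"linear": [0, -0.08, 0], "angular": [0, 0, 0], "jaw": 0.5}
    - {"linear": [0, -0.08, 0], "angular": [0, 0, 0], "jaw": 0.5}
    - {"linear": [0, -0.08, 0], "angular": [0, 0, 0], "jaw": 0.5}
    - {"linear": [0, -0.08, 0], "angular": [0, 0, 0], "jaw": 0.5}
    - {"linear": [0, -1, 0], "angular": [0, 0, 0], "jaw": 0.5}
    - {"linear": [0, -2, 0], "angular": [0, 0, 0], "jaw": 0.5}
    - {"linear": [0, -3, 0], "angular": [0, 0, 0], "jaw": 0.5}
    - {"linear": [0, -3, 0], "angular": [0, 0, 0], "jaw": 0.5}

```text
time: 18.88
ee_pos: [0.6113, 0.0859, 0.1813]
orientation: [-0.524, 0.527, 0.475, -0.471]
contact_force: [-0.4, 0.1, 1.5]
grip_width: 0.043
```

```bash
python3 - <<'E'
from h import *
look('scene14',(155,315,225,425),4)
mv(.4743,.2485,.13,159)
E
```

```text
mat 62 [0.4656 0.3381 0.0698]
mat 50 [0.4743 0.2486 0.0696]
pipe 61 [ 0.5978 -0.0418  0.0983] 0.10590732238867884
pipe 69 [0.6054 0.0248 0.0995] 0.10690327065783789
pipe 71 [0.6111 0.0857 0.099 ] 0.10576524669590781
t18.93 p [0.6107 0.0859 0.1787] q1 0 q6 -84 -> q6 -41 | linear [4.92 1.6  5.09] angular [0.05 3.   0.01] dist mm 218 F [ 0.1559 -0.1439  0.0658] w 0.0430
```

View pics/scene14c.png

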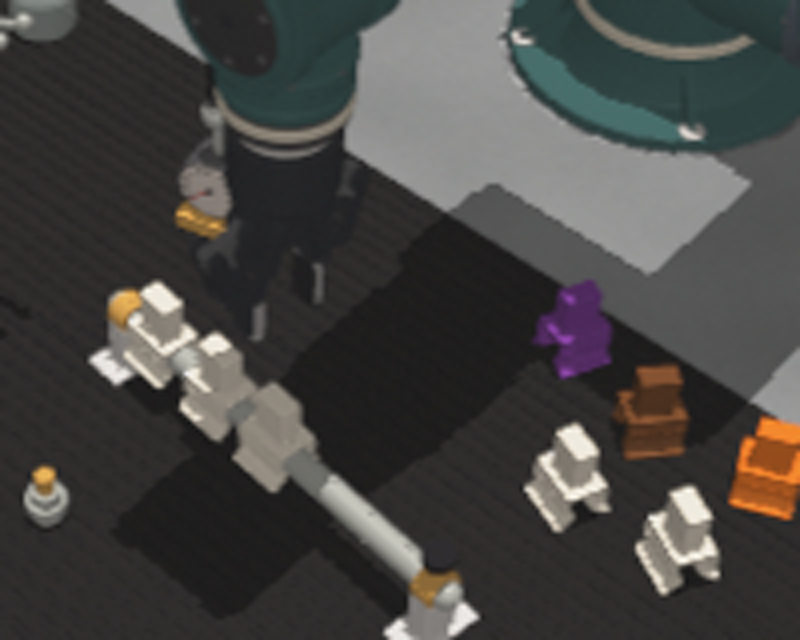

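>>> arm_command:
  series:
    - {"linear": [1, 0.3, 1], "angular": [0, 0.5, 0], "jaw": 0.5}
    - {"linear": [2, 0.6, 2], "angular": [0, 1, 0], "jaw": 0.5}
    - {"linear": [3, 0.9, 3], "angular": [0, 2, 0], "jaw": 0.5}
    - {"linear": [4, 1.2, 4], "angular": [0.05, 3, 0], "jaw": 0.5}
    - {"linear": [4.92, 1.5, 5.09], "angular": [0.05, 3, 0], "jaw": 0.5}
    - {"linear": [4.92, 1.5, 5.09], "angular": [0.05, 3, 0], "jaw": 0.5}
    - {"linear": [4.92, 1.5, 5.09], "angular": [0.05, 3, 0], "jaw": 0.5}
    - {"linear": [4.92, 2.2, 5.09], "angular": [0.05, 3, 0], "jaw": 0.5}
    - {"linear": [4.92, 3.2, 5.09], "angular": [0.05, 3, 0], "jaw": 0.5}
    - {"linear": [4.92, 3.8, 5.09], "angular": [0.05, 3, 0], "jaw": 0.5}
    - {"linear": [4.92, 4.02, 5.09], "angular": [0.05, 3, 0], "jaw": 0.5}
    - {"linear": [4.92, 4.02, 5.09], "angular": [0.05, 3, 0], "jaw": 0.5}
  force: 60

```text
time: 19.93
ee_pos: [0.4725, 0.2476, 0.054]
orientation: [0.584, -0.581, -0.398, 0.402]
contact_force: [0.1, 0.4, 0.5]
grip_width: 0.0425
```

```bash
python3 - <<'E'
from h import *
look('scene15',(205,305,305,425),6)
mv(.4743,.2485,.058,159)
E
```

```text
mat 57 [0.4655 0.3383 0.07  ]
mat 73 [0.4736 0.2498 0.0701]
pipe 60 [ 0.597  -0.0395  0.0998] 0.10516283199881027
pipe 68 [0.6051 0.025  0.0995] 0.10486051411584407
pipe 71 [0.6101 0.0879 0.0993] 0.10722724603091538
t19.98 p [0.4731 0.248  0.0553] q1 19 q6 -50 -> q6 -41 | linear [ 0.03 -0.09 -0.03] angular [-0.06 -0.   -0.01] dist mm 3 F [-0.0345  0.1906  0.7738] w 0.0425
```

View pics/scene15c.png

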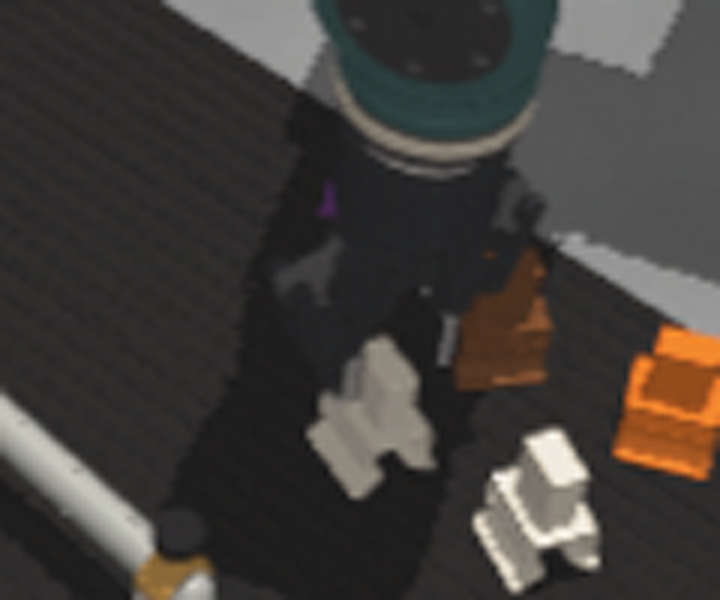

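>>> arm_command:
  series:
    - {"linear": [0.03, -0.08, -0.03], "angular": [0, 0, 0], "jaw": 0.3}
    - {"linear": [0.03, -0.08, -0.03], "angular": [0, 0, 0], "jaw": 0.15}
    - {"linear": [0.03, -0.08, -0.03], "angular": [0, 0, 0], "jaw": 0.15}
    - {"linear": [0.03, -0.08, -0.03], "angular": [0, 0, 0], "jaw": 0.15}
    - {"linear": [0.03, -0.08, -0.03], "angular": [0, 0, 0], "jaw": 0.15}
    - {"linear": [0.03, -0.08, -0.03], "angular": [0, 0, 0], "jaw": 0.15}
    - {"linear": [0.03, -0.08, -0.03], "angular": [0, 0, 0], "jaw": 0.15}

```text
time: 20.57
ee_pos: [0.475, 0.2494, 0.0594]
orientation: [0.584, -0.582, -0.401, 0.401]
contact_force: [-0.8, 0.0, 7.3]
grip_width: 0.0157
```

```bash
python3 - <<'E'
from h import *
mv(.6158,.1475,.18,174)
E
```

```text
t20.57 p [0.475  0.2494 0.0594] q1 19 q6 -50 -> q6 -71 | linear [-1.49 -4.03 -5.59] angular [-0.02 -2.99  0.02] dist mm 212 F [-0.7502  0.0171  7.3276] w 0.0157
```

>>> arm_command:
  series:
    - {"linear": [0, -1.0, 0], "angular": [0, 0, 0], "jaw": 0.14}
    - {"linear": [0, -2.2, 0], "angular": [0, 0, 0], "jaw": 0.14}
    - {"linear": [0, -3.4, 0], "angular": [0, 0, 0], "jaw": 0.14}
    - {"linear": [-0.3, -4, -1.2], "angular": [0, -1, 0], "jaw": 0.14}
    - {"linear": [-0.6, -4, -2.4], "angular": [0, -2, 0], "jaw": 0.14}
    - {"linear": [-1, -4, -3.6], "angular": [0, -3, 0], "jaw": 0.14}
    - {"linear": [-1.3, -4, -4.8], "angular": [0, -3, 0], "jaw": 0.14}
    - {"linear": [-1.49, -4, -5.6], "angular": [0, -3, 0], "jaw": 0.14}
    - {"linear": [-1.49, -4, -5.6], "angular": [0, -3, 0], "jaw": 0.14}
    - {"linear": [-1.49, -4, -5.6], "angular": [0, -3, 0], "jaw": 0.14}

```text
time: 21.4
ee_pos: [0.6161, 0.1462, 0.1774]
orientation: [0.527, -0.525, -0.472, 0.474]
contact_force: [-0.5, 0.2, -0.8]
grip_width: 0.0159
```

```bash
python3 - <<'E'
from h import *
look('scene16',(155,315,225,425),4)
mv(.6158,.1475,.106,174)
E
```

```text
mat 56 [0.4654 0.3381 0.0701]
pipe 59 [ 0.597  -0.0409  0.0996] 0.10643105881593318
pipe 65 [0.6039 0.0265 0.0993] 0.10562116049112436
pipe 66 [0.6121 0.0864 0.0996] 0.10425814176115145
pipe 33 [0.6328 0.1436 0.1234] 0.12488635439688678
t21.45 p [0.6153 0.147  0.1775] q1 6 q6 -78 -> q6 -71 | linear [ 0.02  2.38 -0.02] angular [-0.05 -0.    0.01] dist mm 72 F [-0.3659  0.3029 -1.026 ] w 0.0157
```

View pics/scene16c.png

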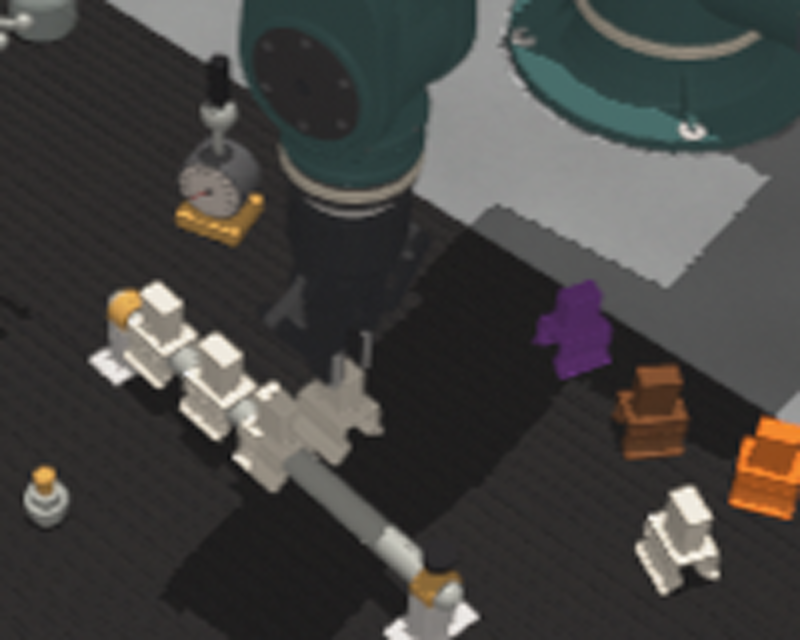

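>>> arm_command:
  series:
    - {"linear": [0.04, 1.0, -0.02], "angular": [-0.05, 0, 0], "jaw": 0.14}
    - {"linear": [0.04, 2.0, -0.02], "angular": [-0.05, 0, 0], "jaw": 0.14}
    - {"linear": [0.04, 2.4, -0.02], "angular": [-0.05, 0, 0], "jaw": 0.14}
    - {"linear": [0.04, 2.5, -0.02], "angular": [-0.05, 0, 0], "jaw": 0.14}
    - {"linear": [0.04, 2.6, -0.02], "angular": [-0.05, 0, 0], "jaw": 0.14}
    - {"linear": [0.04, 2.7, -0.02], "angular": [-0.05, 0, 0], "jaw": 0.14}
    - {"linear": [0.04, 2.8, -0.02], "angular": [-0.05, 0, 0], "jaw": 0.14}
    - {"linear": [0.04, 2.9, -0.02], "angular": [-0.05, 0, 0], "jaw": 0.14}
    - {"linear": [0.04, 2.95, -0.02], "angular": [-0.05, 0, 0], "jaw": 0.14}
    - {"linear": [0.04, 2.95, -0.02], "angular": [-0.05, 0, 0], "jaw": 0.14}
  force: 90

```text
time: 22.28
ee_pos: [0.6156, 0.1489, 0.0893]
orientation: [0.525, -0.525, -0.474, 0.473]
contact_force: [-0.1, 1.4, 5.9]
grip_width: 0.0146
```

>>> arm_command:
  series:
    - {"linear": [0, 0.05, 0], "angular": [0, 0, 0], "jaw": 0.14}
    - {"linear": [0, 0.08, 0], "angular": [0, 0, 0], "jaw": 0.14}
    - {"linear": [0, 0.08, 0], "angular": [0, 0, 0], "jaw": 0.14}

```text
time: 22.53
ee_pos: [0.616, 0.1489, 0.0891]
orientation: [-0.525, 0.526, 0.475, -0.472]
contact_force: [-7.0, 0.3, 31.7]
grip_width: 0.0145
```

>>> arm_command:
  series:
    - {"linear": [0, -0.08, 0], "angular": [0, 0, 0], "jaw": 0.14}
    - {"linear": [0, -0.08, 0], "angular": [0, 0, 0], "jaw": 0.5}
    - {"linear": [0, -0.08, 0], "angular": [0, 0, 0], "jaw": 0.5}
    - {"linear": [0, -0.08, 0], "angular": [0, 0, 0], "jaw": 0.5}
    - {"linear": [0, -0.08, 0], "angular": [0, 0, 0], "jaw": 0.5}
    - {"linear": [0, -1, 0], "angular": [0, 0, 0], "jaw": 0.5}
    - {"linear": [0, -2, 0], "angular": [0, 0, 0], "jaw": 0.5}
    - {"linear": [0, -3, 0], "angular": [0, 0, 0], "jaw": 0.5}
    - {"linear": [0, -3, 0], "angular": [0, 0, 0], "jaw": 0.5}

```text
time: 23.28
ee_pos: [0.6175, 0.1485, 0.1816]
orientation: [-0.524, 0.527, 0.475, -0.471]
contact_force: [0.7, -0.1, 0.3]
grip_width: 0.0427
```

```bash
python3 - <<'E'
from h import *
look('scene17',(155,315,225,425),4)
mv(.4658,.3383,.13,152)
E
```

```text
mat 57 [0.4654 0.3379 0.07  ]
pipe 62 [ 0.5983 -0.0398  0.0998] 0.10554127964761428
pipe 66 [0.6055 0.0256 0.0995] 0.10646660436950572
pipe 72 [0.6117 0.0873 0.0995] 0.10563365475990572
pipe 74 [0.6164 0.1496 0.0999] 0.10600459768553705
t23.33 p [0.617  0.1484 0.1789] q1 6 q6 -78 -> q6 -26 | linear [5.77 1.61 5.68] angular [0.05 4.41 0.03] dist mm 248 F [-0.7059 -0.0712 -1.6281] w 0.0429
```

View pics/scene17c.png

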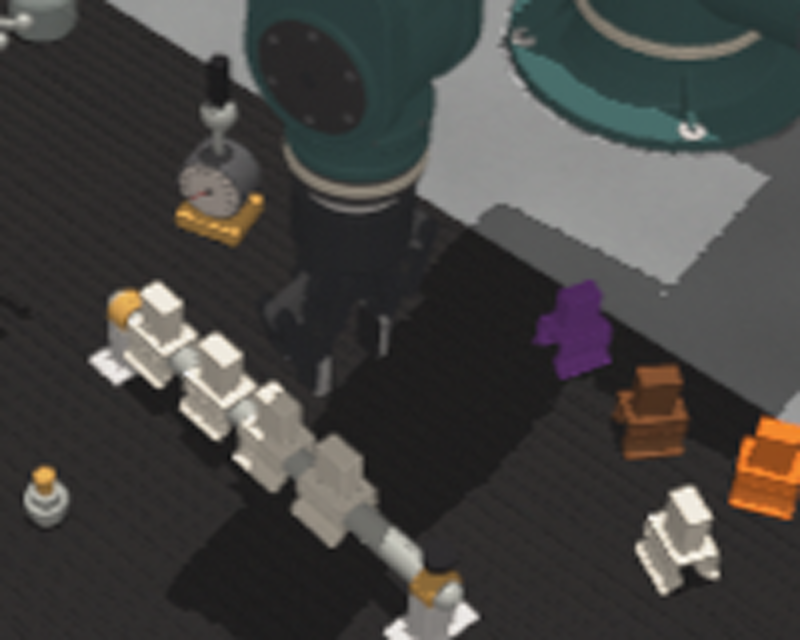

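>>> arm_command:
  series:
    - {"linear": [1, 0.3, 1], "angular": [0, 0.5, 0], "jaw": 0.5}
    - {"linear": [2, 0.6, 2], "angular": [0, 1, 0], "jaw": 0.5}
    - {"linear": [3, 0.9, 3], "angular": [0, 2, 0], "jaw": 0.5}
    - {"linear": [4, 1.2, 4], "angular": [0.05, 3, 0], "jaw": 0.5}
    - {"linear": [5, 1.5, 5], "angular": [0.05, 4.4, 0], "jaw": 0.5}
    - {"linear": [5.77, 1.5, 5.68], "angular": [0.05, 4.4, 0], "jaw": 0.5}
    - {"linear": [5.77, 1.5, 5.68], "angular": [0.05, 4.4, 0], "jaw": 0.5}
    - {"linear": [5.77, 2.2, 5.68], "angular": [0.05, 4.4, 0], "jaw": 0.5}
    - {"linear": [5.77, 3.2, 5.68], "angular": [0.05, 4.4, 0], "jaw": 0.5}
    - {"linear": [5.77, 3.7, 5.68], "angular": [0.05, 4.4, 0], "jaw": 0.5}
    - {"linear": [5.77, 3.98, 5.68], "angular": [0.05, 4.4, 0], "jaw": 0.5}
    - {"linear": [5.77, 3.98, 5.68], "angular": [0.05, 4.4, 0], "jaw": 0.5}
  force: 60

```text
time: 24.33
ee_pos: [0.4631, 0.3375, 0.0549]
orientation: [0.607, -0.605, -0.362, 0.366]
contact_force: [0.3, 1.1, 0.2]
grip_width: 0.0428
```

```bash
python3 - <<'E'
from h import *
look('scene18',(235,335,345,465),6)
mv(.4656,.3383,.059,152)
E
```

```text
mat 81 [0.4654 0.3391 0.0701]
pipe 59 [ 0.5973 -0.041   0.0992] 0.1051424371817491
pipe 66 [0.6041 0.0247 0.0989] 0.10346129780673907
pipe 71 [0.6113 0.0885 0.0985] 0.10643672385417302
pipe 72 [0.6169 0.1489 0.0995] 0.10524730640008118
t24.38 p [0.4638 0.3379 0.0563] q1 28 q6 -34 -> q6 -26 | linear [ 0.04 -0.09 -0.05] angular [-0.06  0.01 -0.02] dist mm 3 F [ 0.1742  0.526  -0.0436] w 0.0427
```

View pics/scene18c.png

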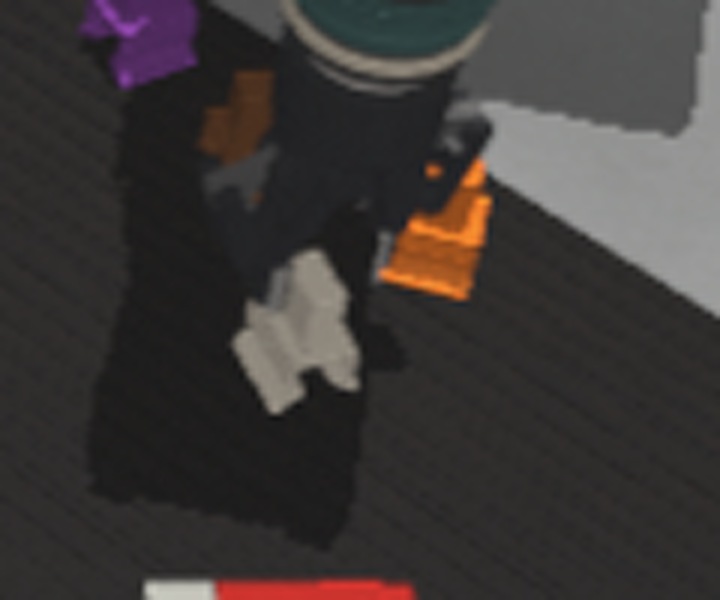

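>>> arm_command:
  series:
    - {"linear": [0.04, -0.07, -0.05], "angular": [-0.05, 0, 0], "jaw": 0.3}
    - {"linear": [0.04, -0.07, -0.05], "angular": [-0.05, 0, 0], "jaw": 0.15}
    - {"linear": [0.04, -0.07, -0.05], "angular": [-0.05, 0, 0], "jaw": 0.15}
    - {"linear": [0.04, -0.07, -0.05], "angular": [-0.05, 0, 0], "jaw": 0.15}
    - {"linear": [0.04, -0.07, -0.05], "angular": [-0.05, 0, 0], "jaw": 0.15}
    - {"linear": [0.04, -0.07, -0.05], "angular": [-0.05, 0, 0], "jaw": 0.15}
    - {"linear": [0.04, -0.07, -0.05], "angular": [-0.05, 0, 0], "jaw": 0.15}

```text
time: 24.97
ee_pos: [0.4669, 0.3391, 0.0605]
orientation: [-0.606, 0.606, 0.365, -0.363]
contact_force: [-0.8, 0.7, 6.2]
grip_width: 0.0155
```

```bash
python3 - <<'E'
from h import *
mv(.6225,.2088,.18,174)
E
```

```text
t24.97 p [0.4669 0.3391 0.0605] q1 28 q6 -34 -> q6 -65 | linear [-1.39 -3.98 -6.62] angular [ 0.02 -4.39  0.02] dist mm 236 F [-0.7588  0.6752  6.2385] w 0.0155
```

>>> arm_command:
  series:
    - {"linear": [0, -1.0, 0], "angular": [0, 0, 0], "jaw": 0.14}
    - {"linear": [0, -2.2, 0], "angular": [0, 0, 0], "jaw": 0.14}
    - {"linear": [0, -3.4, 0], "angular": [0, 0, 0], "jaw": 0.14}
    - {"linear": [-0.3, -4, -1.2], "angular": [0, -1, 0], "jaw": 0.14}
    - {"linear": [-0.6, -4, -2.4], "angular": [0, -2, 0], "jaw": 0.14}
    - {"linear": [-0.8, -4, -3.6], "angular": [0, -3, 0], "jaw": 0.14}
    - {"linear": [-1.1, -4, -4.8], "angular": [0, -4, 0], "jaw": 0.14}
    - {"linear": [-1.3, -4, -6], "angular": [0, -4.4, 0], "jaw": 0.14}
    - {"linear": [-1.39, -4, -6.62], "angular": [0, -4.4, 0], "jaw": 0.14}
    - {"linear": [-1.39, -4, -6.62], "angular": [0, -4.4, 0], "jaw": 0.14}
    - {"linear": [-1.39, -4, -6.62], "angular": [0, -4.4, 0], "jaw": 0.14}

```text
time: 25.88
ee_pos: [0.6227, 0.2078, 0.1793]
orientation: [-0.526, 0.526, 0.473, -0.473]
contact_force: [0.1, 0.1, -0.5]
grip_width: 0.0158
```

```bash
python3 - <<'E'
from h import *
look('scene19',(185,335,245,425),4.4)
p,d=cap('top','top19')
cv2.imwrite('pics/top19c.png',cv2.resize(p[170:240,180:330,::-1],None,fx=5,fy=5,interpolation=2))
mv(.6225,.2088,.106,174)
E
```

```text
pipe 64 [ 0.5987 -0.041   0.0989] 0.10651865819126538
pipe 67 [0.605  0.0255 0.0997] 0.10778441391823113
pipe 67 [0.611  0.0862 0.0995] 0.1041686581614294
pipe 74 [0.6168 0.1489 0.0996] 0.10548216161783164
pipe 26 [0.6401 0.205  0.1235] 0.12488462816175216
t25.98 p [0.6215 0.209  0.1795] q1 11 q6 -73 -> q6 -65 | linear [-0.    2.45 -0.03] angular [0.   0.01 0.  ] dist mm 74 F [-0.3218  0.4094 -0.2274] w 0.0157
```

View pics/scene19c.png

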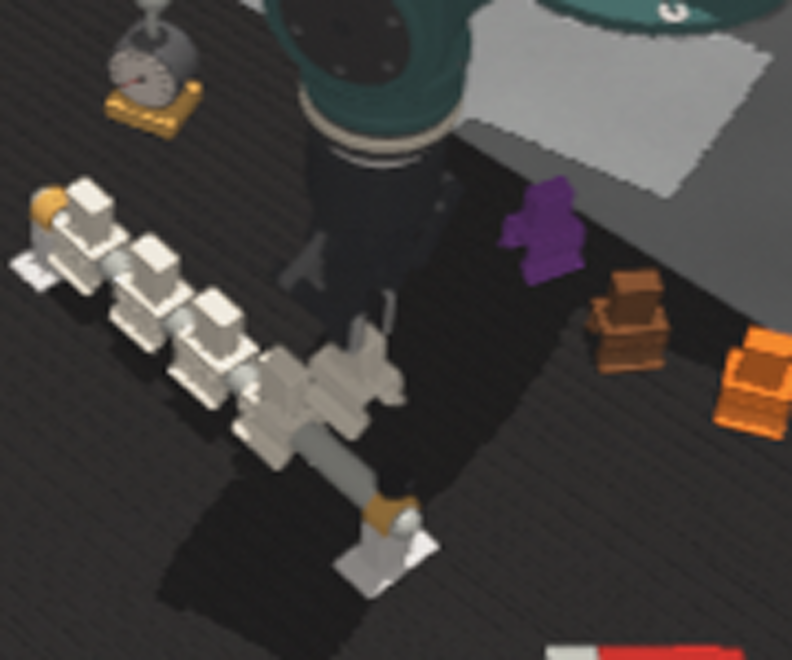

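View pics/top19c.png

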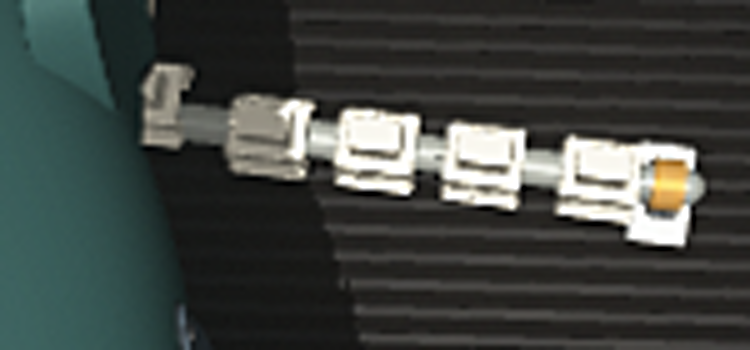

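```bash
python3 - <<'E'
from h import *
d=np.load('pics/top19.npy');P=cloud('top',d).reshape(-1,3)
u=np.array([.1044,.9945]);n=np.array([.9945,-.1044])
for nm in('top19','scene17','scene19'):
  P=cloud(nm[:-2],np.load(f'pics/{nm}.npy')).reshape(-1,3)
  s=(P[:,:2]-[.609,.0825])@u*1000;t=(P[:,:2]-[.609,.0825])@n*1000
  for c in(-124,-57,4,67):
    m=(abs(s-c)<28)&(abs(t)<25)&(P[:,2]>.093)&(P[:,2]<.106)
    b=(abs(s-c)<29)&(abs(t)<30)&(P[:,2]>.062)&(P[:,2]<.069)&(abs(t)>10)&(abs(t)<18)
    print(nm,c,m.sum(),'tab s %.1f..%.1f mid %.1f t %.1f'%(s[m].min(),s[m].max(),(s[m].min()+s[m].max())/2,t[m].mean()),'bridge %s'%(np.percentile(s[b],[3,97]) if b.sum() else ''))
E
```

```text
top19 -124 72 tab s -140.4..-110.7 mid -125.6 t 0.0 bridge [-147.1295 -104.4009]
top19 -57 73 tab s -73.7..-43.9 mid -58.8 t -0.1 bridge [-78.4801 -38.3611]
top19 4 70 tab s -11.8..17.7 mid 2.9 t -0.5 bridge [-18.5302  24.3377]
top19 67 68 tab s 50.6..81.1 mid 65.8 t -1.2 bridge [44.5001 85.9533]
scene17 -124 59 tab s -140.9..-111.6 mid -126.2 t 3.3 bridge [-148.0746 -102.9393]
scene17 -57 63 tab s -78.4..-42.3 mid -60.4 t 3.2 bridge [-79.5842 -38.9442]
scene17 4 69 tab s -13.1..19.0 mid 3.0 t 3.0 bridge [-18.2384  21.8267]
scene17 67 71 tab s 48.5..80.4 mid 64.5 t 2.1 bridge [44.6293 87.0547]
scene19 -124 59 tab s -143.0..-111.6 mid -127.3 t 3.7 bridge [-148.2688 -104.049 ]
scene19 -57 63 tab s -74.4..-43.6 mid -59.0 t 3.3 bridge [-81.4171 -35.8927]
scene19 4 64 tab s -13.6..19.3 mid 2.9 t 2.5 bridge [-19.6085  24.7095]
scene19 67 71 tab s 47.9..80.9 mid 64.4 t 1.9 bridge [41.9321 82.3418]
```

>>> arm_command:
  series:
    - {"linear": [0, 1.0, -0.03], "angular": [0, 0, 0], "jaw": 0.14}
    - {"linear": [0, 2.0, -0.03], "angular": [0, 0, 0], "jaw": 0.14}
    - {"linear": [0, 2.4, -0.03], "angular": [0, 0, 0], "jaw": 0.14}
    - {"linear": [0, 2.5, -0.03], "angular": [0, 0, 0], "jaw": 0.14}
    - {"linear": [0, 2.6, -0.03], "angular": [0, 0, 0], "jaw": 0.14}
    - {"linear": [0, 2.7, -0.03], "angular": [0, 0, 0], "jaw": 0.14}
    - {"linear": [0, 2.8, -0.03], "angular": [0, 0, 0], "jaw": 0.14}
    - {"linear": [0, 2.9, -0.03], "angular": [0, 0, 0], "jaw": 0.14}
    - {"linear": [0, 2.97, -0.03], "angular": [0, 0, 0], "jaw": 0.14}
    - {"linear": [0, 2.97, -0.03], "angular": [0, 0, 0], "jaw": 0.14}
  force: 90

```text
time: 26.82
ee_pos: [0.6226, 0.2091, 0.0902]
orientation: [-0.525, 0.525, 0.474, -0.473]
contact_force: [1.6, 2.3, 2.0]
grip_width: 0.0143
```

>>> arm_command:
  series:
    - {"linear": [0, 0.05, 0], "angular": [0, 0, 0], "jaw": 0.14}
    - {"linear": [0, 0.08, 0], "angular": [0, 0, 0], "jaw": 0.14}
    - {"linear": [0, 0.08, 0], "angular": [0, 0, 0], "jaw": 0.14}

```text
time: 27.07
ee_pos: [0.6232, 0.2092, 0.09]
orientation: [-0.525, 0.526, 0.474, -0.473]
contact_force: [-6.3, -0.8, 25.5]
grip_width: 0.0146
```

Home. Release and rise high.

>>> arm_command:
  series:
    - {"linear": [0, -0.08, 0], "angular": [0, 0, 0], "jaw": 0.14}
    - {"linear": [0, -0.08, 0], "angular": [0, 0, 0], "jaw": 0.5}
    - {"linear": [0, -0.08, 0], "angular": [0, 0, 0], "jaw": 0.5}
    - {"linear": [0, -0.08, 0], "angular": [0, 0, 0], "jaw": 0.5}
    - {"linear": [0, -0.08, 0], "angular": [0, 0, 0], "jaw": 0.5}
    - {"linear": [0, -1, 0], "angular": [0, 0, 0], "jaw": 0.5}
    - {"linear": [0, -2, 0], "angular": [0, 0, 0], "jaw": 0.5}
    - {"linear": [0, -3, 0], "angular": [0, 0, 0], "jaw": 0.5}
    - {"linear": [0, -4, 0], "angular": [0, 0, 0], "jaw": 0.5}
    - {"linear": [0, -5, 0], "angular": [0, 0, 0], "jaw": 0.5}
    - {"linear": [0, -6, 0], "angular": [0, 0, 0], "jaw": 0.5}
    - {"linear": [0, -6, 0], "angular": [0, 0, 0], "jaw": 0.5}

```text
time: 28.07
ee_pos: [0.6241, 0.2088, 0.273]
orientation: [-0.524, 0.527, 0.475, -0.471]
contact_force: [1.7, 0.1, 0.0]
grip_width: 0.0425
```

```bash
python3 - <<'E'
from h import *
look('scene20',(135,295,165,365),4)
for n,f in(('scene','scene20'),):
  P=cloud(n,np.load(f'pics/{f}.npy')).reshape(-1,3)
  u=np.array([.1044,.9945]);nn=np.array([.9945,-.1044])
  s=(P[:,:2]-[.609,.0825])@u*1000;t=(P[:,:2]-[.609,.0825])@nn*1000
  for c in(-125,-59,3,65,126):
    m=(abs(s-c)<28)&(abs(t)<25)&(P[:,2]>.093)&(P[:,2]<.106)
    k=m&(P[:,2]<.098)
    print(c,'tab mid %.1f z %.4f t %.1f'%((s[m].min()+s[m].max())/2,np.median(P[m,2]),t[m].mean()))
# gauge bar
  m=(P[:,2]>.17)&(P[:,2]<.18)&(abs(P[:,0]-.437)<.03)&(abs(P[:,1]+.139)<.03);T=P[m]
  print('gauge top',T.mean(0)-[.0018,-.001,0])
mv(.436,-.138,.24,100)
mv(.436,-.138,.24,195)
E
```

```text
pipe 60 [ 0.5974 -0.0412  0.0995] 0.10778510367295957
pipe 66 [0.6054 0.0255 0.0998] 0.10768211513549786
pipe 69 [0.6115 0.0875 0.1002] 0.10614248474370158
pipe 79 [0.6169 0.1495 0.0988] 0.10581280720223774
pipe 77 [0.623  0.2087 0.0991] 0.10611943404036572
-125 tab mid -126.2 z 0.0995 t 3.4
-59 tab mid -58.1 z 0.1002 t 3.3
3 tab mid 1.7 z 0.1005 t 3.4
65 tab mid 65.3 z 0.0991 t 2.5
126 tab mid 124.6 z 0.0993 t 2.6
gauge top [ 0.4348 -0.1378  0.1724]
t28.12 p [0.6239 0.2088 0.2702] q1 11 q6 -73 -> q6 -28 | linear [-12.15   0.97   5.03] angular [ 0.03 14.8   0.04] dist mm 396 F [0.3048 0.4555 0.0851] w 0.0424
t28.12 p [0.6239 0.2088 0.2702] q1 11 q6 -73 -> q6 -123 | linear [-12.15   0.97   5.03] angular [ 0.05 -4.2   0.  ] dist mm 396 F [0.3048 0.4555 0.0851] w 0.0424
```

View pics/scene20c.png

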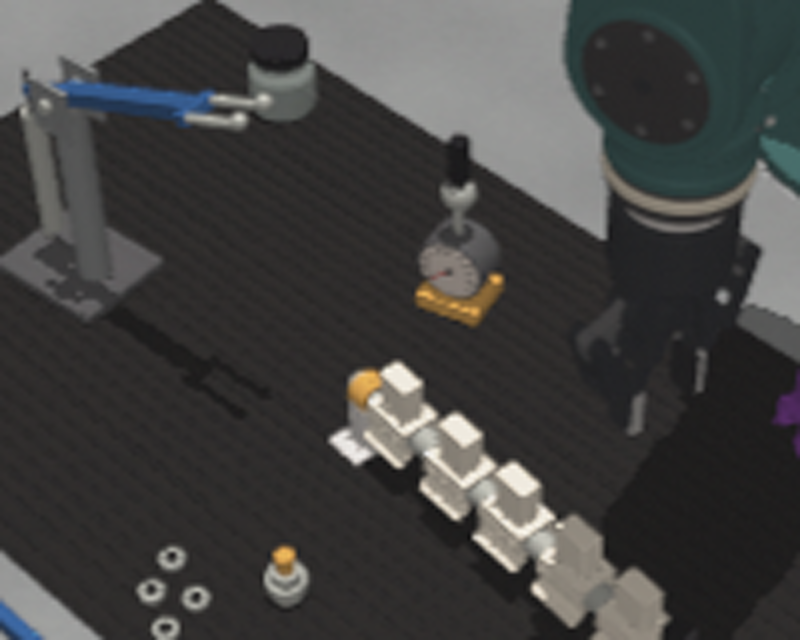

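>>> arm_command:
  series:
    - {"linear": [-1.2, 0, 0.5], "angular": [0, -0.5, 0], "jaw": 0.5}
    - {"linear": [-2.4, 0, 1], "angular": [0, -1, 0], "jaw": 0.5}
    - {"linear": [-3.6, 0, 1.5], "angular": [0, -1.5, 0], "jaw": 0.5}
    - {"linear": [-4.8, 0, 2], "angular": [0, -2, 0], "jaw": 0.5}
    - {"linear": [-6, 0, 2.5], "angular": [0, -2.5, 0], "jaw": 0.5}
    - {"linear": [-7.2, 0, 3], "angular": [0.05, -3, 0], "jaw": 0.5}
    - {"linear": [-8.4, 0, 3.5], "angular": [0.05, -3.5, 0], "jaw": 0.5}
    - {"linear": [-9.6, 0, 4], "angular": [0.05, -4.2, 0], "jaw": 0.5}
    - {"linear": [-10.8, 0, 4.5], "angular": [0.05, -4.2, 0], "jaw": 0.5}
    - {"linear": [-12, 0, 5], "angular": [0.05, -4.2, 0], "jaw": 0.5}
    - {"linear": [-12.15, 0.5, 5.05], "angular": [0.05, -4.2, 0], "jaw": 0.5}
    - {"linear": [-12.15, 0.5, 5.05], "angular": [0.05, -4.2, 0], "jaw": 0.5}
  force: 80

```text
time: 29.12
ee_pos: [0.4324, -0.1395, 0.2503]
orientation: [0.434, -0.429, -0.559, 0.562]
contact_force: [0.0, -1.2, -0.4]
grip_width: 0.0426
```

```bash
python3 - <<'E'
from h import *
look('scene21',(135,225,225,345),6)
mv(.4355,-.138,.154,195)
E
```

```text
pipe 59 [ 0.5971 -0.0394  0.0999] 0.10400546058437521
pipe 64 [0.6045 0.025  0.0991] 0.10484996870986363
pipe 70 [0.6108 0.0868 0.0993] 0.10489104282312223
pipe 73 [0.617  0.1492 0.1001] 0.10472137051043928
pipe 77 [0.6249 0.2087 0.1   ] 0.10616138809196252
t29.17 p [ 0.4332 -0.1384  0.2513] q1 -28 q6 -133 -> q6 -123 | linear [-0.02  3.24 -0.1 ] angular [-0.07 -0.02  0.03] dist mm 97 F [ 0.6452 -0.1151  0.9149] w 0.0430
```

View pics/scene21c.png

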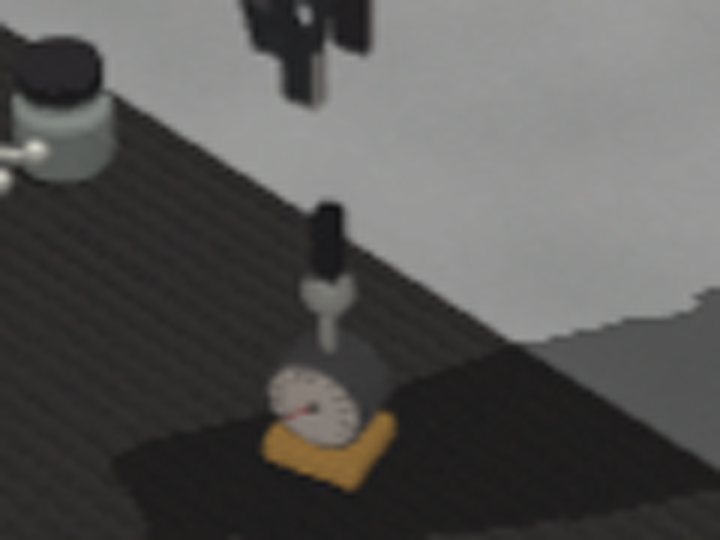

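>>> arm_command:
  series:
    - {"linear": [-0.02, 1, -0.1], "angular": [-0.05, 0, 0], "jaw": 0.5}
    - {"linear": [-0.02, 1.8, -0.1], "angular": [-0.05, 0, 0], "jaw": 0.5}
    - {"linear": [-0.02, 2.6, -0.1], "angular": [-0.05, 0, 0], "jaw": 0.5}
    - {"linear": [-0.02, 3.1, -0.1], "angular": [-0.05, 0, 0], "jaw": 0.5}
    - {"linear": [-0.02, 3.2, -0.1], "angular": [-0.05, 0, 0], "jaw": 0.5}
    - {"linear": [-0.02, 3.2, -0.1], "angular": [-0.05, 0, 0], "jaw": 0.3}
    - {"linear": [-0.02, 3.2, -0.1], "angular": [-0.05, 0, 0], "jaw": 0.12}
    - {"linear": [-0.02, 3.2, -0.1], "angular": [-0.05, 0, 0], "jaw": 0.12}
    - {"linear": [-0.02, 3.2, -0.1], "angular": [-0.05, 0, 0], "jaw": 0.12}
    - {"linear": [-0.02, 3.2, -0.1], "angular": [-0.05, 0, 0], "jaw": 0.12}
    - {"linear": [-0.02, 3.2, -0.1], "angular": [-0.05, 0, 0], "jaw": 0.12}

```text
time: 30.08
ee_pos: [0.4374, -0.1383, 0.1578]
orientation: [-0.43, 0.431, 0.561, -0.561]
contact_force: [-1.9, 0.7, 7.8]
grip_width: 0.0117
```

```bash
python3 - <<'E'
from h import *
look('scene22',(135,225,225,345),6)
mv(.4355,-.138,.2,195)
E
```

```text
pipe 60 [ 0.5991 -0.0395  0.0991] 0.10736740993362348
pipe 66 [0.6055 0.0247 0.0997] 0.10531482834249051
pipe 71 [0.6099 0.0884 0.0992] 0.1065762645149042
pipe 74 [0.6153 0.1482 0.099 ] 0.10729167722177735
pipe 78 [0.6245 0.2102 0.1002] 0.10479307667343218
t30.13 p [ 0.4374 -0.1383  0.1578] q1 -28 q6 -133 -> q6 -123 | linear [ 0.02 -1.41  0.06] angular [ 0.01  0.01 -0.01] dist mm 42 F [-1.6582  0.3849  6.9262] w 0.0114
```

View pics/scene22c.png

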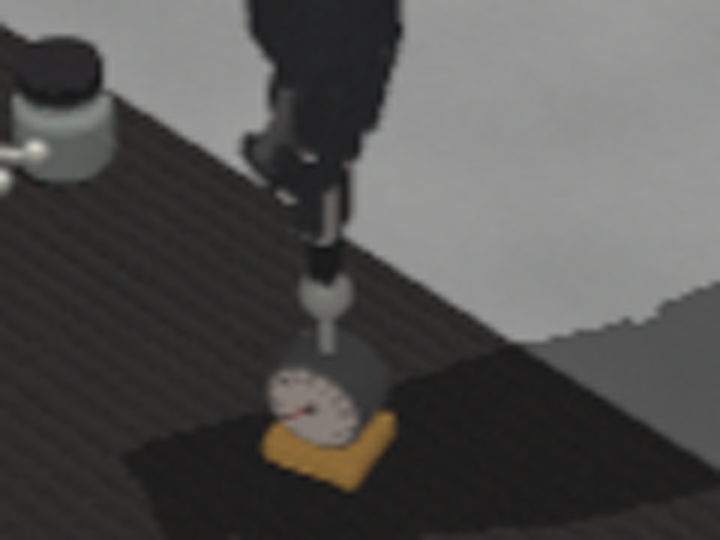

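>>> arm_command:
  series:
    - {"linear": [0, -0.3, 0], "angular": [0, 0, 0], "jaw": 0.12}
    - {"linear": [0, -1, 0], "angular": [0, 0, 0], "jaw": 0.12}
    - {"linear": [0, -2, 0], "angular": [0, 0, 0], "jaw": 0.12}
    - {"linear": [0, -3, 0], "angular": [0, 0, 0], "jaw": 0.12}
    - {"linear": [0, -4, 0], "angular": [0, 0, 0], "jaw": 0.12}
    - {"linear": [0, -5, 0], "angular": [0, 0, 0], "jaw": 0.12}
    - {"linear": [0, -6, 0], "angular": [0, 0, 0], "jaw": 0.12}
    - {"linear": [0, -6.5, 0], "angular": [0, 0, 0], "jaw": 0.12}
    - {"linear": [0, -6.5, 0], "angular": [0, 0, 0], "jaw": 0.12}
    - {"linear": [0, -6.5, 0], "angular": [0, 0, 0], "jaw": 0.12}
    - {"linear": [0, -6.5, 0], "angular": [0, 0, 0], "jaw": 0.12}
  force: 100

```text
time: 31.05
ee_pos: [0.4366, -0.138, 0.3506]
orientation: [-0.431, 0.43, 0.561, -0.561]
contact_force: [0.2, -0.6, -5.7]
grip_width: 0.0115
```

```bash
python3 - <<'E'
from h import *
look('scene23',(105,225,165,325),5)
cap('top','top23')
mv(.4355,-.138,.36,195)
for n,f in(('top','top0'),('top','top23'),('scene','scene0'),('scene','scene20'),('scene','scene21')):
  P=cloud(n,np.load(f'pics/{f}.npy')).reshape(-1,3)
  m=(P[:,2]>.2)&(P[:,2]<.33)&(P[:,1]>-.5)&(P[:,1]<-.14)&(abs(P[:,0]-.608+.106*(P[:,1]+.195))<.03)
  T=P[m]
  # arm top line: blue part
  a=T[(T[:,1]>-.34)&(T[:,1]<-.25)]; p=T[(T[:,1]>-.215)&(T[:,1]<-.185)]
  fa=np.polyfit(a[:,1],a[:,2],1);fx=np.polyfit(a[:,1],a[:,0],1)
  print(f,'arm z(y)',fa,'x(y)',fx,'z@-.30 %.4f'%np.polyval(fa,-.3),'x@-.3 %.4f'%np.polyval(fx,-.3))
  l=p[:,0]<.608-.106*(p[:,1]+.195)
  for nm,q in(('L',p[l]),('R',p[~l])):
    g=np.polyfit(q[:,1],q[:,0],1);h=np.polyfit(q[:,1],q[:,2],1);print('   prong',nm,len(q),'x@-.2 %.4f z@-.2 %.4f'%(np.polyval(g,-.2),np.polyval(h,-.2)),'slope',h[0])
  k=T[T[:,1]>-.24]; print('   tip y',np.sort(k[:,1])[-5:],'zmax',k[:,2].max())
E
```

```text
pipe 60 [ 0.5974 -0.0403  0.0989] 0.10613306069033346
pipe 65 [0.6058 0.0265 0.0995] 0.10728941649593948
pipe 72 [0.611  0.0871 0.0991] 0.10368724336328561
pipe 72 [0.615  0.1482 0.0993] 0.10668916104499959
pipe 79 [0.6239 0.209  0.1   ] 0.10532079497331037
t31.15 p [ 0.4364 -0.1379  0.3505] q1 -28 q6 -133 -> q6 -123 | linear [ 0.01 -0.32  0.03] angular [-0.02  0.    0.02] dist mm 10 F [ 0.4529 -0.1597 -5.2625] w 0.0118
top0 arm z(y) [0.4141 0.36  ] x(y) [-0.0951  0.5907] z@-.30 0.2358 x@-.3 0.6193
   prong L 46 x@-.2 0.5962 z@-.2 0.2725 slope 0.40998049497420636
   prong R 36 x@-.2 0.6216 z@-.2 0.2724 slope 0.4233826873121148
   tip y [-0.1689 -0.1681 -0.1673 -0.1673 -0.1671] zmax 0.29275336719629874
top23 arm z(y) [0.4033 0.3569] x(y) [-0.0904  0.5922] z@-.30 0.2359 x@-.3 0.6194
   prong L 47 x@-.2 0.5963 z@-.2 0.2720 slope 0.43386529470884455
   prong R 36 x@-.2 0.6217 z@-.2 0.2717 slope 0.3883613286283697
   tip y [-0.169  -0.1677 -0.1677 -0.1675 -0.1675] zmax 0.2937839410799843
scene0 arm z(y) [0.4032 0.3552] x(y) [-0.0957  0.5965] z@-.30 0.2342 x@-.3 0.6252
   prong L 22 x@-.2 0.5994 z@-.2 0.2723 slope 0.36959170936231356
   prong R 22 x@-.2 0.6259 z@-.2 0.2719 slope 0.4354485837446669
   tip y [-0.1685 -0.1684 -0.1678 -0.1677 -0.1674] zmax 0.29178423877288273
scene20 arm z(y) [0.4077 0.3565] x(y) [-0.0984  0.5954] z@-.30 0.2342 x@-.3 0.6250
   prong L 22 x@-.2 0.5994 z@-.2 0.2723 slope 0.30763552840610203
   prong R 21 x@-.2 0.6260 z@-.2 0.2720 slope 0.490542841237802
   tip y [-0.1686 -0.1685 -0.1684 -0.1683 -0.168 ] zmax 0.292836571923453
scene21 arm z(y) [0.3975 0.3537] x(y) [-0.1122  0.5918] z@-.30 0.2344 x@-.3 0.6254
   prong L 21 x@-.2 0.5999 z@-.2 0.2728 slope 0.4114033156347657
   prong R 22 x@-.2 0.6261 z@-.2 0.2720 slope 0.48161657921034823
   tip y [-0.1708 -0.1699 -0.1699 -0.1685 -0.1679] zmax 0.29198516680363307
```

View pics/scene23c.png

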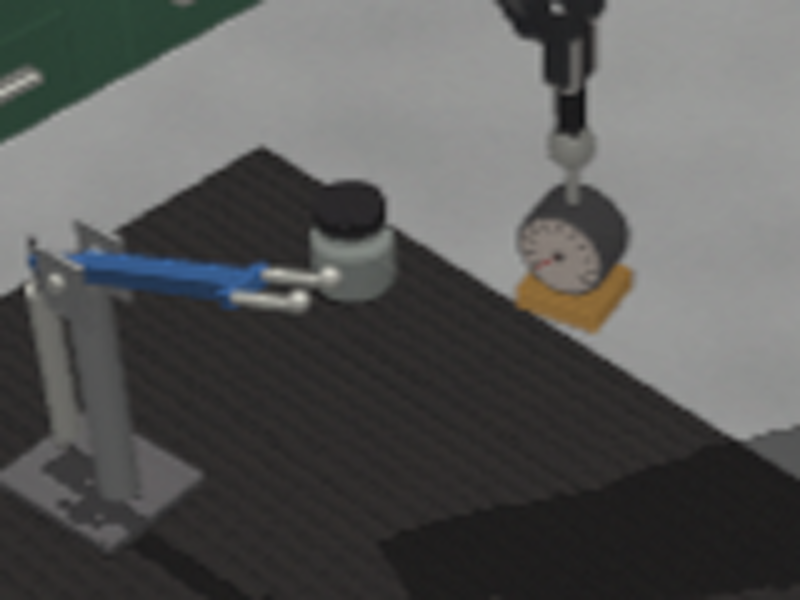

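```bash
python3 - <<'E'
from h import *
p=[.4364,-.1379,.3505-.042];print(proj('scene',p),proj('scene',[.609,-.195,.2705]),'top',proj('top',p))
d=np.load('pics/scene23.npy');P=cloud('scene',d)
for r in((-.03,.018),(-.07,-.03),(-.098,-.085),(-.14,-.11)): 
  m=(abs(P[...,0]-.4364)<.05)&(abs(P[...,1]+.1379)<.05)&(P[...,2]>p[2]+r[0])&(P[...,2]<p[2]+r[1]);T=P[m];print(r,m.sum(),np.median(T,0),T.min(0),T.max(0))
mv(.6017,-.1214,.37,195)
E
```

```text
[279.063  134.2061] [222.4177 163.3507] top [345.0416 260.9483]
(-0.03, 0.018) 76 [ 0.4432 -0.1346  0.3142] [ 0.426  -0.1503  0.2791] [ 0.4555 -0.1248  0.3264]
(-0.07, -0.03) 260 [ 0.4452 -0.1305  0.2596] [ 0.4132 -0.1686  0.2386] [ 0.4637 -0.1062  0.2781]
(-0.098, -0.085) 54 [ 0.4505 -0.1255  0.2142] [ 0.4074 -0.1593  0.2105] [ 0.4637 -0.1043  0.2233]
(-0.14, -0.11) 21 [ 0.4537 -0.1221  0.1958] [ 0.4154 -0.159   0.1922] [ 0.4635 -0.108   0.1977]
t31.15 p [ 0.4364 -0.1379  0.3505] q1 -28 q6 -133 -> q6 -116 | linear [-0.89 -0.66 -5.46] angular [-0.02  0.    0.02] dist mm 167 F [ 0.4529 -0.1597 -5.2625] w 0.0118
```

>>> arm_command:
  series:
    - {"linear": [-0.1, -0.3, -0.5], "angular": [0, 0, 0], "jaw": 0.12}
    - {"linear": [-0.25, -0.66, -1.5], "angular": [0, 0, 0], "jaw": 0.12}
    - {"linear": [-0.4, -0.66, -2.5], "angular": [0, 0, 0], "jaw": 0.12}
    - {"linear": [-0.57, -0.66, -3.5], "angular": [0, 0, 0], "jaw": 0.12}
    - {"linear": [-0.73, -0.66, -4.5], "angular": [0, 0, 0], "jaw": 0.12}
    - {"linear": [-0.85, -0.66, -5.2], "angular": [0, 0, 0], "jaw": 0.12}
    - {"linear": [-0.89, -0.66, -5.46], "angular": [0, 0, 0], "jaw": 0.12}
    - {"linear": [-0.89, -0.66, -5.46], "angular": [0, 0, 0], "jaw": 0.12}
    - {"linear": [-0.89, -0.66, -5.46], "angular": [0, 0, 0], "jaw": 0.12}
    - {"linear": [-0.89, -0.66, -5.46], "angular": [0, 0, 0], "jaw": 0.12}

```text
time: 31.98
ee_pos: [0.6013, -0.1216, 0.3713]
orientation: [0.431, -0.43, -0.561, 0.561]
contact_force: [-0.1, -0.5, -5.0]
grip_width: 0.0121
```

```bash
python3 - <<'E'
from h import *
look('scene24',(105,225,165,325),5)
p,d=cap('top','top24');cv2.imwrite('pics/top24c.png',cv2.resize(p[150:230,300:440,::-1],None,fx=5,fy=5,interpolation=2))
mv(.6096,-.2009,.3382,195)
s=np.array(status.get_state()['ee_pos'])-[0,0,.042];print(proj('scene',s),proj('top',s))
E
```

```text
pipe 60 [ 0.5988 -0.0404  0.0993] 0.1049406467067504
pipe 67 [0.6052 0.0255 0.0999] 0.10489311306645321
pipe 67 [0.6121 0.0875 0.1007] 0.1055594758894387
pipe 71 [0.617  0.149  0.0997] 0.1067887786122732
pipe 79 [0.6241 0.2101 0.0994] 0.10528778147724749
t32.08 p [ 0.6012 -0.1216  0.3719] q1 -19 q6 -124 -> q6 -123 | linear [-2.63  1.12  0.41] angular [ 0.   -0.    0.01] dist mm 87 F [-0.3919  0.3333 -5.8816] w 0.0115
[241.1316 157.0095] [339.9527 187.6456]
```

View pics/scene24c.png

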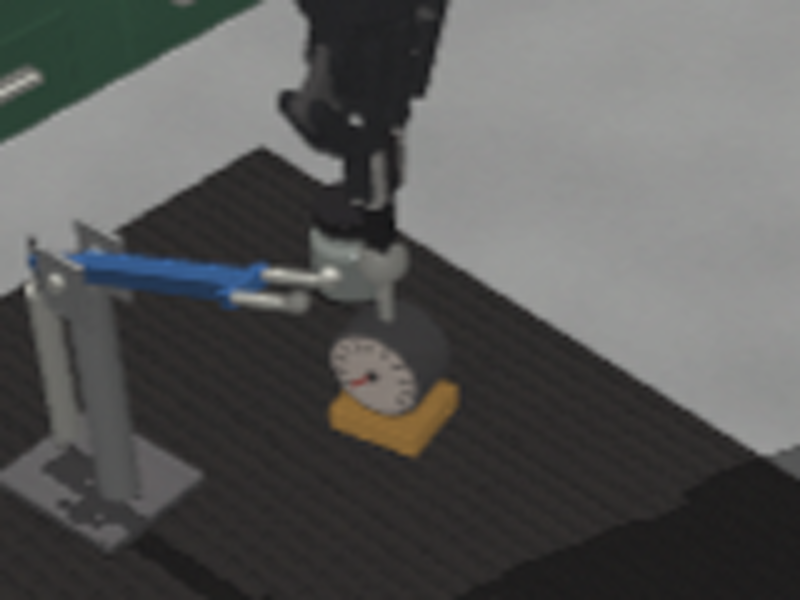

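View pics/top24c.png

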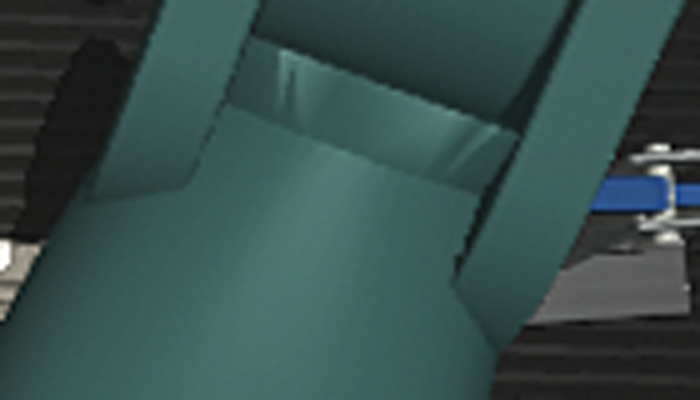

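>>> arm_command:
  series:
    - {"linear": [-0.4, 0.17, 0.06], "angular": [0, 0, 0], "jaw": 0.12}
    - {"linear": [-0.8, 0.34, 0.12], "angular": [0, 0, 0], "jaw": 0.12}
    - {"linear": [-1.2, 0.51, 0.18], "angular": [0, 0, 0], "jaw": 0.12}
    - {"linear": [-1.5, 0.63, 0.24], "angular": [0, 0, 0], "jaw": 0.12}
    - {"linear": [-1.5, 0.63, 0.24], "angular": [0, 0, 0], "jaw": 0.12}
    - {"linear": [-1.5, 0.63, 0.24], "angular": [0, 0, 0], "jaw": 0.12}

```text
time: 32.58
ee_pos: [0.6066, -0.1677, 0.352]
orientation: [-0.431, 0.43, 0.561, -0.561]
contact_force: [0.1, 0.8, -5.4]
grip_width: 0.0115
```

```bash
python3 - <<'E'
from h import *
p,d=cap('scene','scene25');b=p[:,:,::-1]
cv2.imwrite('pics/scene25c.png',cv2.resize(b[135:195,195:275],None,fx=9,fy=9,interpolation=2))
mv(.6096,-.2009,.3382,195)
s=np.array(status.get_state()['ee_pos'])-[0,0,.042];print((proj('scene',s)-[195,135])*9)
E
```

```text
t32.63 p [ 0.6066 -0.167   0.3524] q1 -23 q6 -128 -> q6 -123 | linear [-1.12  0.47  0.2 ] angular [-0.   -0.    0.01] dist mm 37 F [ 0.2605  1.9556 -5.0414] w 0.0119
[303.5989 191.2114]
```

View pics/scene25c.png

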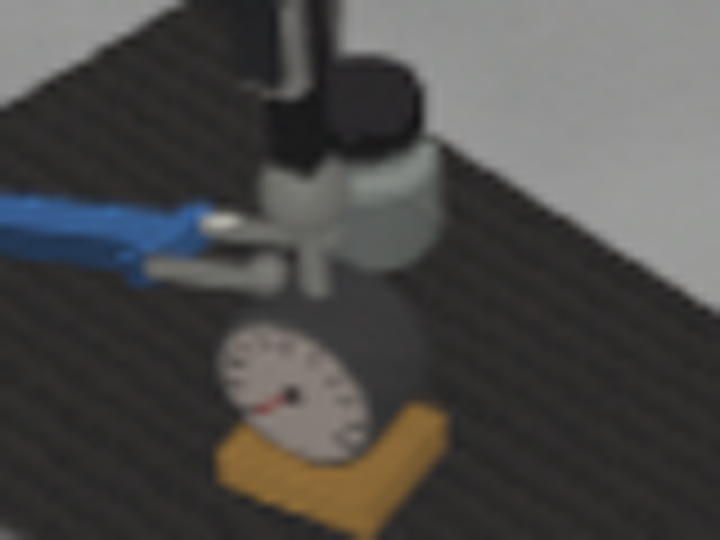

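>>> arm_command:
  series:
    - {"linear": [-0.25, 0.1, 0.04], "angular": [0, 0, 0], "jaw": 0.12}
    - {"linear": [-0.5, 0.2, 0.09], "angular": [0, 0, 0], "jaw": 0.12}
    - {"linear": [-0.75, 0.31, 0.13], "angular": [0, 0, 0], "jaw": 0.12}
    - {"linear": [-1.0, 0.42, 0.18], "angular": [0, 0, 0], "jaw": 0.12}
    - {"linear": [-1.12, 0.47, 0.2], "angular": [0, 0, 0], "jaw": 0.12}
    - {"linear": [-1.12, 0.47, 0.2], "angular": [0, 0, 0], "jaw": 0.12}
    - {"linear": [-1.12, 0.47, 0.2], "angular": [0, 0, 0], "jaw": 0.12}

```text
time: 33.22
ee_pos: [0.6096, -0.201, 0.3382]
orientation: [-0.431, 0.43, 0.561, -0.561]
contact_force: [-0.1, 0.9, -4.9]
grip_width: 0.0115
```

```bash
python3 - <<'E'
from h import *
p,d=cap('scene','scene26');b=p[:,:,::-1]
cv2.imwrite('pics/scene26c.png',cv2.resize(b[135:195,195:275],None,fx=9,fy=9,interpolation=2))
mv(.6091,-.1959,.3255,195)
s=np.array(status.get_state()['ee_pos'])-[0,0,.042];print((proj('scene',s)-[195,135])*9)
E
```

```text
t33.27 p [ 0.6096 -0.2007  0.3384] q1 -26 q6 -131 -> q6 -123 | linear [ 0.16  0.43 -0.02] angular [-0.    0.    0.01] dist mm 14 F [-0.0519 -0.1619 -5.1898] w 0.0114
[226.4054 183.6757]
```

View pics/scene26c.png

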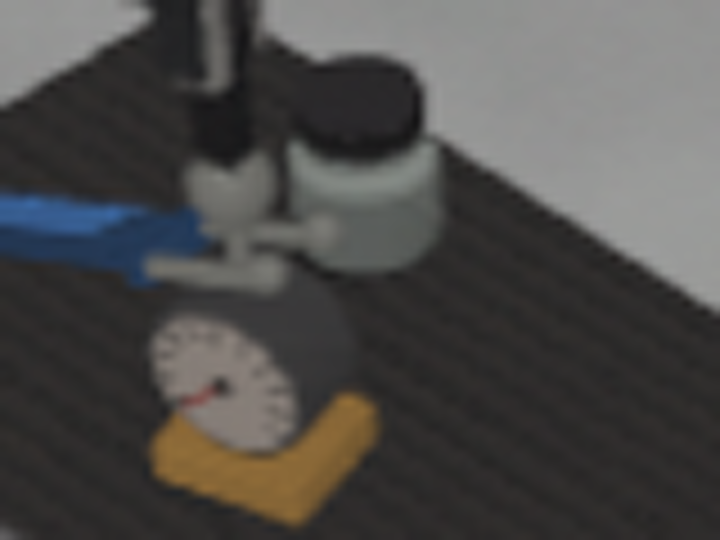

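>>> arm_command:
  series:
    - {"linear": [0.04, 0.08, 0], "angular": [0, 0, 0], "jaw": 0.12}
    - {"linear": [0.08, 0.16, -0.01], "angular": [0, 0, 0], "jaw": 0.12}
    - {"linear": [0.11, 0.24, -0.01], "angular": [0, 0, 0], "jaw": 0.12}
    - {"linear": [0.14, 0.31, -0.02], "angular": [0, 0, 0], "jaw": 0.12}
    - {"linear": [0.16, 0.37, -0.02], "angular": [0, 0, 0], "jaw": 0.12}
    - {"linear": [0.16, 0.43, -0.02], "angular": [0, 0, 0], "jaw": 0.12}
    - {"linear": [0.16, 0.43, -0.02], "angular": [0, 0, 0], "jaw": 0.12}

```text
time: 33.85
ee_pos: [0.609, -0.1959, 0.3252]
orientation: [-0.431, 0.43, 0.561, -0.561]
contact_force: [1.2, -0.2, -4.2]
grip_width: 0.0116
```

```bash
python3 - <<'E'
from h import *
p,d=cap('scene','scene27');b=p[:,:,::-1]
cv2.imwrite('pics/scene27c.png',cv2.resize(b[135:195,195:275],None,fx=9,fy=9,interpolation=2))
mv(.6091,-.1959,.3255,195)
E
```

```text
t33.90 p [ 0.609  -0.1959  0.3254] q1 -25 q6 -130 -> q6 -123 | linear [ 0. -0. -0.] angular [-0.    0.01  0.01] dist mm 0 F [ 0.7205 -0.018  -4.9788] w 0.0118
```

View pics/scene27c.png

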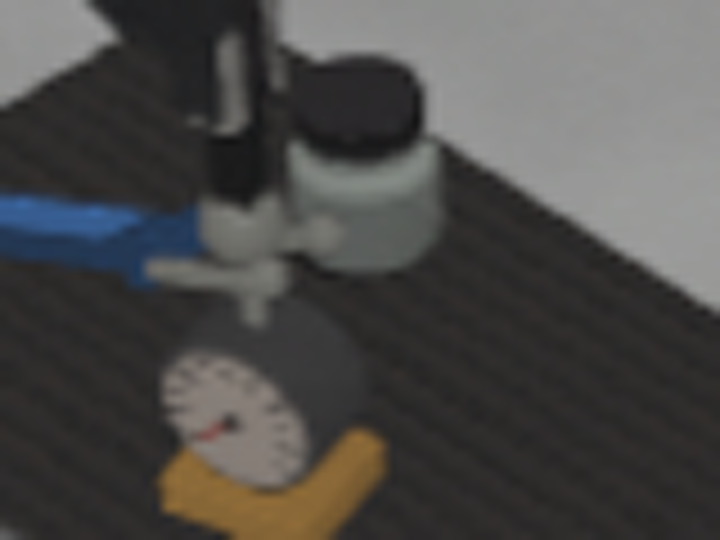

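>>> arm_command:
  series:
    - {"linear": [0.02, 0.04, 0], "angular": [0, 0, 0], "jaw": 0.12}
    - {"linear": [0.03, 0.08, 0], "angular": [0, 0, 0], "jaw": 0.12}
    - {"linear": [0.05, 0.13, -0.01], "angular": [0, 0, 0], "jaw": 0.12}
    - {"linear": [0.07, 0.18, -0.01], "angular": [0, 0, 0], "jaw": 0.12}
    - {"linear": [0.09, 0.23, -0.01], "angular": [0, 0, 0], "jaw": 0.12}
    - {"linear": [0.1, 0.28, -0.02], "angular": [0, 0, 0], "jaw": 0.12}
    - {"linear": [0.12, 0.33, -0.02], "angular": [0, 0, 0], "jaw": 0.12}
    - {"linear": [0.14, 0.38, -0.02], "angular": [0, 0, 0], "jaw": 0.12}
    - {"linear": [0.15, 0.43, -0.02], "angular": [0, 0, 0], "jaw": 0.12}
    - {"linear": [0.17, 0.48, -0.03], "angular": [0, 0, 0], "jaw": 0.12}
    - {"linear": [0.17, 0.5, -0.03], "angular": [0, 0, 0], "jaw": 0.12}
    - {"linear": [0.17, 0.5, -0.03], "angular": [0, 0, 0], "jaw": 0.12}

```text
time: 34.9
ee_pos: [0.6085, -0.1908, 0.3103]
orientation: [-0.431, 0.43, 0.561, -0.561]
contact_force: [1.9, 0.6, -4.0]
grip_width: 0.0116
```

```bash
python3 - <<'E'
from h import *
p,d=cap('scene','scene28');b=p[:,:,::-1]
cv2.imwrite('pics/scene28c.png',cv2.resize(b[135:205,195:275],None,fx=8,fy=8,interpolation=2))
mv(.6091,-.1959,.3255,195)
E
```

```text
t34.95 p [ 0.6085 -0.1908  0.3104] q1 -25 q6 -130 -> q6 -123 | linear [-0.17 -0.5   0.03] angular [-0.    0.01  0.01] dist mm 16 F [ 1.9016  0.5581 -3.6537] w 0.0118
```

View pics/scene28c.png

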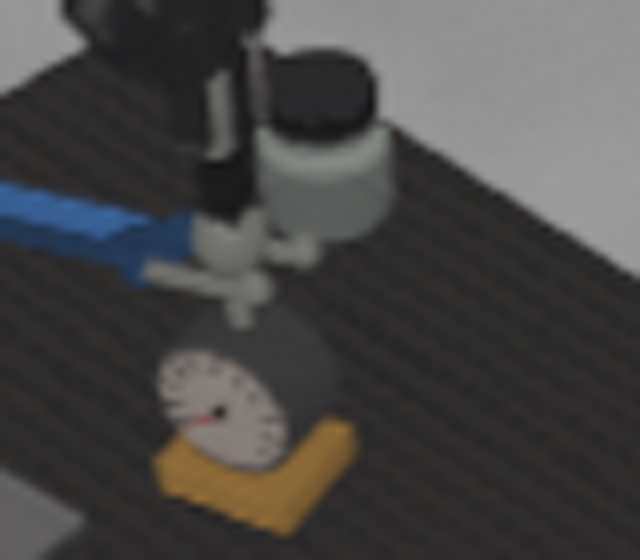

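>>> arm_command:
  series:
    - {"linear": [0.01, 0.05, -0.01], "angular": [0, 0, 0], "jaw": 0.12}
    - {"linear": [0.02, 0.1, -0.02], "angular": [0, 0, 0], "jaw": 0.12}
    - {"linear": [0.04, 0.15, -0.03], "angular": [0, 0, 0], "jaw": 0.12}
    - {"linear": [0.05, 0.2, -0.03], "angular": [0, 0, 0], "jaw": 0.12}
    - {"linear": [0.06, 0.25, -0.04], "angular": [0, 0, 0], "jaw": 0.12}
    - {"linear": [0.08, 0.3, -0.04], "angular": [0, 0, 0], "jaw": 0.12}
    - {"linear": [0.09, 0.35, -0.04], "angular": [0, 0, 0], "jaw": 0.12}
    - {"linear": [0.1, 0.4, -0.05], "angular": [0, 0, 0], "jaw": 0.12}
    - {"linear": [0.11, 0.45, -0.05], "angular": [0, 0, 0], "jaw": 0.12}
    - {"linear": [0.12, 0.5, -0.05], "angular": [0, 0, 0], "jaw": 0.12}
    - {"linear": [0.13, 0.54, -0.05], "angular": [0, 0, 0], "jaw": 0.12}
    - {"linear": [0.13, 0.54, -0.05], "angular": [0, 0, 0], "jaw": 0.12}

```text
time: 35.95
ee_pos: [0.6089, -0.1866, 0.294]
orientation: [-0.431, 0.43, 0.561, -0.561]
contact_force: [0.5, 0.1, -2.7]
grip_width: 0.0115
```

```bash
python3 - <<'E'
from h import *
mv(.6091,-.1959,.3255,195)
E
```

```text
t35.95 p [ 0.6089 -0.1866  0.294 ] q1 -24 q6 -129 -> q6 -123 | linear [-0.3  -1.05  0.07] angular [-0.    0.01  0.01] dist mm 33 F [ 0.4638  0.1126 -2.7417] w 0.0115
```

>>> arm_command:
  series:
    - {"linear": [0.01, 0.05, 0], "angular": [0, 0, 0], "jaw": 0.12}
    - {"linear": [0.02, 0.1, 0], "angular": [0, 0, 0], "jaw": 0.12}
    - {"linear": [0.03, 0.15, 0], "angular": [0, 0, 0], "jaw": 0.12}
    - {"linear": [0.04, 0.2, -0.01], "angular": [0, 0, 0], "jaw": 0.12}
    - {"linear": [0.05, 0.25, -0.01], "angular": [0, 0, 0], "jaw": 0.12}
    - {"linear": [0.05, 0.3, -0.01], "angular": [0, 0, 0], "jaw": 0.12}
    - {"linear": [0.06, 0.35, -0.01], "angular": [0, 0, 0], "jaw": 0.12}
    - {"linear": [0.06, 0.4, -0.01], "angular": [0, 0, 0], "jaw": 0.12}
    - {"linear": [0.07, 0.45, -0.01], "angular": [0, 0, 0], "jaw": 0.12}
    - {"linear": [0.08, 0.5, -0.01], "angular": [0, 0, 0], "jaw": 0.12}
    - {"linear": [0.08, 0.55, -0.01], "angular": [0, 0, 0], "jaw": 0.12}
    - {"linear": [0.08, 0.55, -0.01], "angular": [0, 0, 0], "jaw": 0.12}

```text
time: 36.95
ee_pos: [0.6086, -0.1842, 0.2775]
orientation: [-0.431, 0.43, 0.561, -0.561]
contact_force: [0.8, 0.6, -1.2]
grip_width: 0.0117
```

```bash
python3 - <<'E'
from h import *
p,d=cap('scene','scene29');b=p[:,:,::-1]
cv2.imwrite('pics/scene29c.png',cv2.resize(b[135:205,195:275],None,fx=8,fy=8,interpolation=2))
mv(.6091,-.1959,.3255,195)
E
```

```text
t37.00 p [ 0.6086 -0.1842  0.2776] q1 -24 q6 -129 -> q6 -123 | linear [-0.38 -1.6   0.09] angular [-0.    0.01  0.01] dist mm 49 F [-0.6164  1.7232 -1.7917] w 0.0117
```

View pics/scene29c.png

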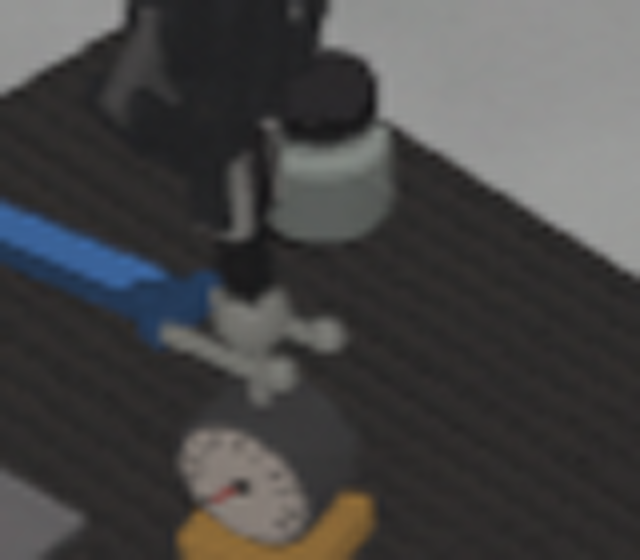

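>>> arm_command:
  series:
    - {"linear": [0.0, 0.04, 0], "angular": [0, 0, 0], "jaw": 0.12}
    - {"linear": [0.01, 0.08, 0], "angular": [0, 0, 0], "jaw": 0.12}
    - {"linear": [0.01, 0.12, 0], "angular": [0, 0, 0], "jaw": 0.12}
    - {"linear": [0.01, 0.16, 0], "angular": [0, 0, 0], "jaw": 0.12}
    - {"linear": [0.02, 0.2, 0], "angular": [0, 0, 0], "jaw": 0.12}
    - {"linear": [0.02, 0.24, 0], "angular": [0, 0, 0], "jaw": 0.12}
    - {"linear": [0.02, 0.28, 0], "angular": [0, 0, 0], "jaw": 0.12}
    - {"linear": [0.02, 0.32, 0], "angular": [0, 0, 0], "jaw": 0.12}
    - {"linear": [0.02, 0.36, 0], "angular": [0, 0, 0], "jaw": 0.12}
    - {"linear": [0.02, 0.4, 0], "angular": [0, 0, 0], "jaw": 0.12}
    - {"linear": [0.02, 0.4, 0], "angular": [0, 0, 0], "jaw": 0.12}
    - {"linear": [0.02, 0.4, 0], "angular": [0, 0, 0], "jaw": 0.12}

```text
time: 38.0
ee_pos: [0.6085, -0.1837, 0.2657]
orientation: [-0.431, 0.43, 0.561, -0.561]
contact_force: [1.1, 1.6, 0.2]
grip_width: 0.0116
```

```bash
python3 - <<'E'
from h import *
f=[]
for i in range(6):
    imaging.capture('top');f.append(status.get_state()['contact_force'])
print(np.array(f).mean(0),np.array(f)[:,2]);mv(.6091,-.1959,.3255,195)
E
```

```text
[ 0.5136  1.8446 -0.7015] [-0.4334 -1.0614 -0.2925 -1.5268 -0.3379 -0.5567]
t38.30 p [ 0.6085 -0.1837  0.2658] q1 -24 q6 -129 -> q6 -123 | linear [-0.4  -1.99  0.09] angular [-0.    0.    0.01] dist mm 61 F [ 0.5518  0.7572 -0.5567] w 0.0114
```

>>> arm_command:
  series:
    - {"linear": [0, 0.04, 0], "angular": [0, 0, 0], "jaw": 0.12}
    - {"linear": [0, 0.08, 0], "angular": [0, 0, 0], "jaw": 0.12}
    - {"linear": [0, 0.12, 0], "angular": [0, 0, 0], "jaw": 0.12}
    - {"linear": [0, 0.16, 0], "angular": [0, 0, 0], "jaw": 0.12}
    - {"linear": [0, 0.2, 0], "angular": [0, 0, 0], "jaw": 0.12}
    - {"linear": [0, 0.2, 0], "angular": [0, 0, 0], "jaw": 0.12}

```text
time: 38.8
ee_pos: [0.6085, -0.1836, 0.2595]
orientation: [-0.431, 0.43, 0.561, -0.561]
contact_force: [2.0, 2.4, -1.1]
grip_width: 0.0121
```

```bash
python3 - <<'E'
from h import *
f=[]
for i in range(10):
    p,d=imaging.capture('scene');f.append(status.get_state()['contact_force'])
print(np.array(f).mean(0),np.array(f)[:,2]);mv(.6091,-.1959,.3255,195)
cv2.imwrite('pics/scene30c.png',cv2.resize(p[135:215,185:275,::-1],None,fx=7,fy=7,interpolation=2))
E
```

```text
[ 0.879   2.9108 -0.3329] [-0.8892 -0.6316 -0.0507 -0.1906  0.4456 -0.3497  0.0998 -0.8641 -0.3827
 -0.5162]
t39.30 p [ 0.6085 -0.1837  0.2598] q1 -24 q6 -129 -> q6 -123 | linear [-0.4  -2.19  0.09] angular [-0.    0.    0.01] dist mm 67 F [ 0.0515  3.1267 -0.5162] w 0.0118
```

View pics/scene30c.png

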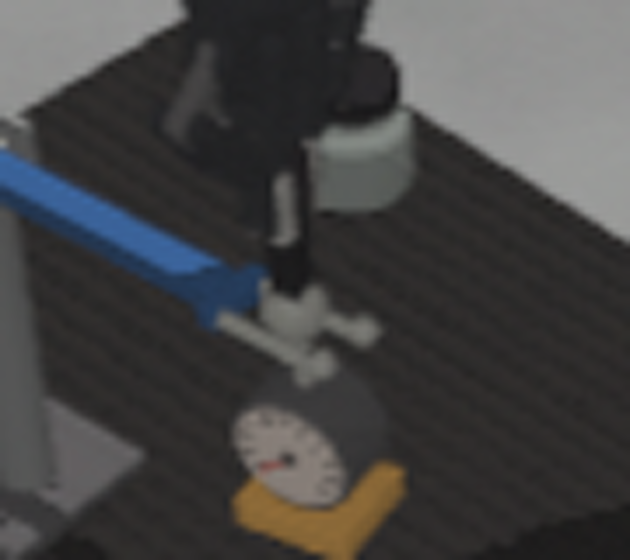

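>>> arm_command:
  series:
    - {"linear": [0.02, 0.03, 0], "angular": [0, 0, 0], "jaw": 0.12}
    - {"linear": [0.04, 0.06, 0], "angular": [0, 0, 0], "jaw": 0.12}
    - {"linear": [0.06, 0.09, -0.01], "angular": [0, 0, 0], "jaw": 0.12}
    - {"linear": [0.07, 0.1, -0.01], "angular": [0, 0, 0], "jaw": 0.12}
    - {"linear": [0.07, 0.1, -0.01], "angular": [0, 0, 0], "jaw": 0.12}

```text
time: 39.72
ee_pos: [0.6082, -0.1818, 0.2567]
orientation: [0.43, -0.43, -0.561, 0.561]
contact_force: [1.2, -0.5, -0.3]
grip_width: 0.012
```

```bash
python3 - <<'E'
from h import *
f=[]
for i in range(12):
    p,d=imaging.capture('scene');f.append(status.get_state()['contact_force'])
print(np.array(f).mean(0),np.array(f)[:,2]);mv(.6091,-.1959,.3255,195)
E
```

```text
[ 0.5601 -0.5156 -0.2715] [ 0.5978 -0.5005 -0.5846 -1.3507 -0.2     0.1107 -0.6825 -0.1539  0.3012
  0.3469 -0.8438 -0.2982]
t40.32 p [ 0.6082 -0.1816  0.2568] q1 -24 q6 -129 -> q6 -123 | linear [-0.47 -2.29  0.09] angular [-0.    0.    0.01] dist mm 70 F [ 0.6235 -0.6113 -0.2982] w 0.0117
```

>>> arm_command:
  series:
    - {"linear": [0, 0.04, 0], "angular": [0, 0, 0], "jaw": 0.14}
    - {"linear": [0, 0.04, 0], "angular": [0, 0, 0], "jaw": 0.16}
    - {"linear": [0, 0.04, 0], "angular": [0, 0, 0], "jaw": 0.2}
    - {"linear": [0, 0.04, 0], "angular": [0, 0, 0], "jaw": 0.28}
    - {"linear": [0, 0.04, 0], "angular": [0, 0, 0], "jaw": 0.4}
    - {"linear": [0, 0.04, 0], "angular": [0, 0, 0], "jaw": 0.5}
    - {"linear": [0, 0.04, 0], "angular": [0, 0, 0], "jaw": 0.5}
    - {"linear": [0, 0.04, 0], "angular": [0, 0, 0], "jaw": 0.5}
  force: 40

```text
time: 40.98
ee_pos: [0.6082, -0.1816, 0.2556]
orientation: [-0.431, 0.43, 0.561, -0.561]
contact_force: [-0.7, 0.1, -0.1]
grip_width: 0.0426
```

```bash
python3 - <<'E'
from h import *
o=[]
for i in range(6):
    p,d=imaging.capture('scene')
    o.append(p[135:215,185:275,::-1])
cv2.imwrite('pics/scene31c.png',np.hstack([cv2.resize(o[0],None,fx=4,fy=4,interpolation=2),cv2.resize(o[5],None,fx=4,fy=4,interpolation=2)]))
mv(.6091,-.1959,.3255,195)
E
```

```text
t41.28 p [ 0.6082 -0.1816  0.2556] q1 -24 q6 -129 -> q6 -123 | linear [-0.47 -2.33  0.1 ] angular [-0.    0.    0.01] dist mm 71 F [ 0.8319  0.493  -0.3491] w 0.0428
```

View pics/scene31c.png

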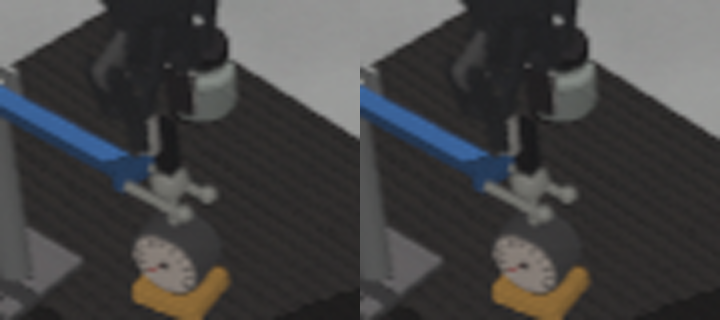

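Released and steady. I'll withdraw straight up, slowly at first.

>>> arm_command:
  series:
    - {"linear": [0, -0.1, 0], "angular": [0, 0, 0], "jaw": 0.5}
    - {"linear": [0, -0.3, 0], "angular": [0, 0, 0], "jaw": 0.5}
    - {"linear": [0, -0.6, 0], "angular": [0, 0, 0], "jaw": 0.5}
    - {"linear": [0, -1, 0], "angular": [0, 0, 0], "jaw": 0.5}
    - {"linear": [0, -1.5, 0], "angular": [0, 0, 0], "jaw": 0.5}
    - {"linear": [0, -2.3, 0], "angular": [0, 0, 0], "jaw": 0.5}
    - {"linear": [0, -3.1, 0], "angular": [0, 0, 0], "jaw": 0.5}
    - {"linear": [0, -4, 0], "angular": [0, 0, 0], "jaw": 0.5}
    - {"linear": [0, -4.5, 0], "angular": [0, 0, 0], "jaw": 0.5}
    - {"linear": [0, -4.5, 0], "angular": [0, 0, 0], "jaw": 0.5}

```text
time: 42.12
ee_pos: [0.6086, -0.1818, 0.3939]
orientation: [-0.429, 0.432, 0.562, -0.561]
contact_force: [0.7, 0.1, -0.3]
grip_width: 0.0428
```

```bash
python3 - <<'E'
from h import *
look('scene32',(135,225,185,305),6)
mv(.45,-.1,.40,195)
E
```

```text
pipe 61 [ 0.5977 -0.0423  0.099 ] 0.10479160239694285
pipe 67 [0.6053 0.0259 0.0995] 0.10730485935306122
pipe 73 [0.6105 0.0884 0.0995] 0.10702619712327155
pipe 72 [0.6176 0.1484 0.0999] 0.10647476997563499
pipe 76 [0.6242 0.2091 0.1   ] 0.1067355358235218
t42.17 p [ 0.6088 -0.1819  0.392 ] q1 -24 q6 -129 -> q6 -118 | linear [ 4.01 -0.28  4.4 ] angular [ 0.03  0.   -0.01] dist mm 179 F [ 0.5698  0.3282 -0.9376] w 0.0428
```

View pics/scene32c.png

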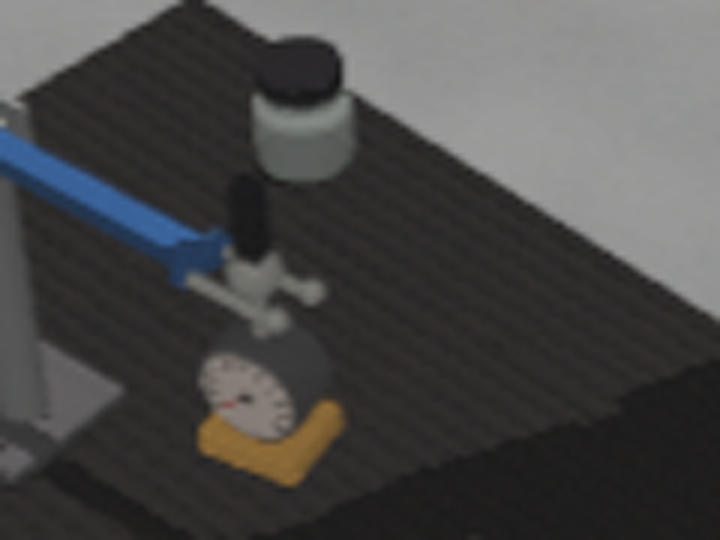

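>>> arm_command:
  series:
    - {"linear": [0.3, -0.2, 1], "angular": [0, 0, 0], "jaw": 0.5}
    - {"linear": [0.6, -0.2, 2], "angular": [0, 0, 0], "jaw": 0.5}
    - {"linear": [1, -0.2, 3], "angular": [0, 0, 0], "jaw": 0.5}
    - {"linear": [1.2, -0.2, 4], "angular": [0, 0, 0], "jaw": 0.5}
    - {"linear": [1.4, -0.2, 5], "angular": [0, 0, 0], "jaw": 0.5}
    - {"linear": [1.4, -0.2, 6], "angular": [0, 0, 0], "jaw": 0.5}
    - {"linear": [1.4, -0.2, 6], "angular": [0, 0, 0], "jaw": 0.5}
    - {"linear": [1.4, -0.2, 6], "angular": [0, 0, 0], "jaw": 0.5}

```text
time: 42.83
ee_pos: [0.4223, -0.1877, 0.3967]
orientation: [-0.431, 0.431, 0.561, -0.561]
contact_force: [-0.0, -0.2, -0.0]
grip_width: 0.0426
```

```bash
python3 - <<'E'
from h import *
p,d=cap('top','top33');p2,d2=cap('scene','scene33')
u=np.array([.1044,.9945]);nn=np.array([.9945,-.1044])
for n,f in(('top','top33'),('scene','scene33')):
  P=cloud(n,np.load(f'pics/{f}.npy')).reshape(-1,3)
  s=(P[:,:2]-[.609,.0825])@u*1000;t=(P[:,:2]-[.609,.0825])@nn*1000
  for c in(-125,-59,3,65,126):
    m=(abs(s-c)<28)&(abs(t)<25)&(P[:,2]>.095)&(P[:,2]<.106)
    if m.sum():print(n,'tab mid %.1f mean %.1f z %.4f t %.1f'%((s[m].min()+s[m].max())/2,s[m].mean(),np.median(P[m,2]),t[m].mean()))
  # ball/arm
  m=(abs(P[:,0]-.609)<.05)&(P[:,1]>-.26)&(P[:,1]<-.12)&(P[:,2]>.26);print('bar top',P[m].mean(0) if m.sum() else '')
b=p2[:,:,::-1]
cv2.imwrite('pics/s33a.png',cv2.resize(b[140:300,180:380],None,fx=4,fy=4,interpolation=2))
a=p[:,:,::-1]
cv2.imwrite('pics/t33a.png',cv2.resize(a[165:245,180:460],None,fx=2.8,fy=2.8,interpolation=2))
E
```

```text
top tab mid -125.8 mean -125.1 z 0.0992 t 0.1
top tab mid -58.8 mean -58.7 z 0.0997 t 0.2
top tab mid 3.2 mean 3.1 z 0.1005 t -0.6
top tab mid 65.5 mean 64.8 z 0.0997 t -1.1
top tab mid 125.7 mean 125.7 z 0.0999 t -0.8
bar top [ 0.6081 -0.1802  0.2687]
scene tab mid -126.4 mean -125.5 z 0.1004 t 3.3
scene tab mid -60.2 mean -59.5 z 0.0995 t 2.8
scene tab mid 2.8 mean 3.7 z 0.1001 t 2.4
scene tab mid 65.7 mean 65.6 z 0.1002 t 2.0
scene tab mid 125.2 mean 126.0 z 0.1011 t 2.3
bar top [ 0.6118 -0.1804  0.2683]
```

View pics/s33a.png

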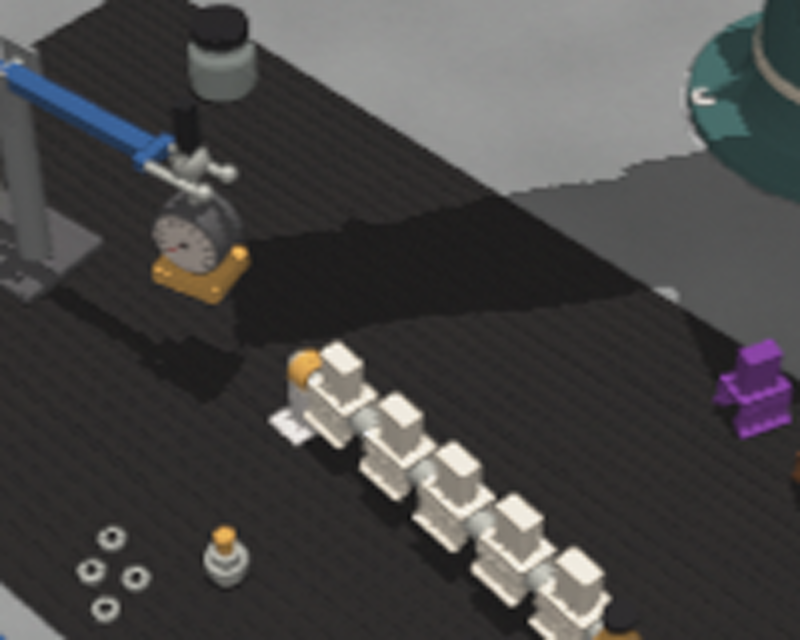

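View pics/t33a.png

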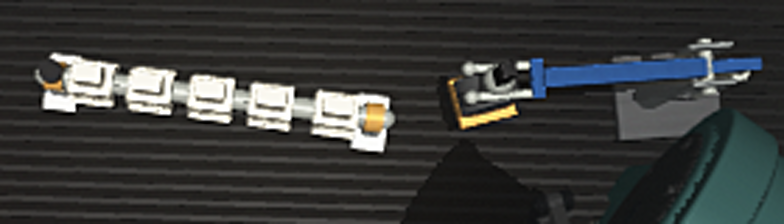

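```bash
python3 - <<'E'
from h import *
z=[]
for i in range(12):
    p,d=imaging.capture('scene')
    P=cloud('scene',d);m=(abs(P[...,0]-.609)<.05)&(P[...,1]>-.26)&(P[...,1]<-.12)&(P[...,2]>.26);z.append(P[m].mean(0))
print(np.array(z)[::3],status.get_state()['time'])
bot.sign_off()
E
```

```text
[[ 0.6115 -0.1814  0.2672]
 [ 0.6123 -0.181   0.2675]
 [ 0.6117 -0.1812  0.2677]
 [ 0.6117 -0.1809  0.2683]] 43.5333
the job is handed in; nothing more can be done
```

All five white clips are snapped onto the pipe, the gauge hangs by its ball in the fork of the blue arm, and the job is handed in at 43.5 s.

**Clips:** Each was pressed until the pipe stopped it hard. In the final pictures their tab tops read about 0.100 m, the height expected when fully home, and they stand upright. The bare gaps measure about 22, 18, 18 and 16 mm. The last one is the tightest; one earlier scene-camera estimate put it at about 15 mm. The outermost clips sit about 126 mm from mid-pipe.

**Gauge:** I lowered it by about 70 mm at no more than 20 mm/s while holding it. I let go only when the tool carried almost no weight (about 0.3 N), after which it held still over the last 0.6 s I watched.

**What didn't go to plan:**
- The first grasp on one clip closed too high and came away empty; the clip stayed standing and the second try held.
- The two cameras disagreed by 2 to 3 mm in x. The top camera agreed with the arm, so I corrected the scene readings toward it.

The magnet, union, jar and the coloured look-alikes were not handled.

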